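# Weigh the onions on the kitchen scale and lay them on the chopping board

### The arm

A 7-joint arm with a two-finger parallel gripper is mounted at the origin on a cart in front of the work surface, level with it; the furniture and walls round the work are solid. World frame = base frame: x ahead of the robot, y to its left, z up, the work surface at z = 0. Lengths are in m, angles in rad, forces in N, time in s.
With the tool pointing down it reaches from about 0.4 to 0.85 m from the base axis. Payload 10.4 kg.
Tool frame: the origin (TCP) lies midway between the tips of the shut fingers; the grasp point (between the pads) lies 19 mm behind it; z points along the fingers, y is the line along which they close (so a half turn about z gives the same grasp; the last joint's range is limited). The gripper opens to 87 mm and grips with 3 to 60 N. Pads are 19 mm wide; open, the fingers measure 117 mm over their backs; the gripper's body (75 mm by 190 mm) begins 51 mm behind the grasp point.
Start: joints at [-0.023, 0.332, -0.065, 1.46, 0.022, 1.35, -0.088], TCP at [0.625, 0, 0.223] pointing down, gripper open.
Joint ranges: [-2.6, 2.6], [-0.5, 2.12], [-1.47, 1.34], [0.16, 2.42], [-1.27, 4.41], [0.06, 2.06], [-2.6, 2.6]. Speed limits (rad/s): [2.22, 2.22, 2.79, 2.79, 3.14, 3.14, 3.14].

### API

Orientations are given as a unit quaternion [x, y, z, w].
In Python, from bench import sensors, eyes, order gives the robot as it stands.
- The arm moves only by the tool arm_command, never from a script. Its argument "steps" is a list of rows, each an object with "rot": the turn, a rotation vector about the world's x, y, z in degrees, a list of three; "slide": the shift along the world's x, y, z in m, a list of three; "grip": the opening, from 0 (shut) to 1 (fully open). A call has exactly 8 rows; each row shifts and turns the commanded pose from where the row before left it; what a row does not reach is not made up. A row lasts 1/8 s, in which the tool goes at most 62.5 mm and 10.7 degrees, less where a joint would pass 70% of its speed; a pose out of reach is approached as far as the arm can. A call with a gripper value outside its range is refused whole. The fingers move at their own pace and stop on an object; "newtons" is the grip in N (left out, the last holds). Time passes only in rows, so rows that do not move let the fingers close, or fill a call up. It gives the time, the measured TCP pose, the force, the opening and the grip force at its end, in the units of the state.
- sensors.read_state(): the state, without advancing time (a new reading comes with each control period).
- eyes.camera(name): name is "scene" or "side" or "wrist"; returns a dict with "pixels" (420x560x3 uint8, red, green, blue), "intrinsics" (3x3 intrinsics, pixels), "pose" (4x4, takes a point from camera to world coordinates). Camera axes: x right, y down, z forward; pixel columns grow to the right and rows downward; lengths in m; the calibration is good to about 2 mm. The wrist camera is an equidistant fisheye: a pixel r from the principal point sees the ray r / f radians off the axis. A picture is of the moment at which its call begins. There is no depth.
- order.close_job(): hands the job in; it is judged then, once.
Trained networks look in a picture, given as the dict that the camera call returned (one of the last four; its "shot" number tells which), for a name from the list of things; names that differ only in an ending like _2 or _b are one class to them, and where a whole thing is asked for, a point or a joint stands for the part that bears it (a point fixed in the world has none). Each returns a list of dicts, best first, with "conf" (0 to 1); they miss things now and then, are a little off and sometimes report something else, mostly with a low value. They report only what shows in the picture. A call takes as long as a camera call. They do not tell look-alikes from the thing itself.
- eyes.look_for(name, picture): "bbox" ([left, top, right, bottom] in pixels, round what is visible of it).
The state is a dict: "time": time; "joint_positions": joint angles; "joint_vel": joint speeds; "joint_torque": joint torques, N m; "ee_pos": TCP position; "eef_rot": TCP orientation; "ft_force": force on the tool from outside, world axes, zero at the start; "torque": the same for the moment, N m; "width": finger opening in m; "grip_force": force on a finger pad.
Only numpy, scipy, OpenCV 4.12 (cv2) and the standard library are available. Lean on these libraries where they do the work, as an engineer would, in place of code of your own. Each camera call takes 0.05 s, during which the arm holds its last target. There are 200 camera calls.

### The job

Weigh the onions lying loose at the right: switch the scale on with its red key, then set it to grams with the white key, then move the empty steel weighing pan from the chopping board onto the scale's platform, centred, with its long side across the scale so that it stays clear of the keys, let go of it and zero the scale with the blue key. Put every onion in the pan and press the green key to hold the reading, then lay all the onions on the chopping board, and last switch the scale off with the red key, leaving the empty pan on the platform. Press one key at a time and fully down, never the red or blue key while an onion is in the pan, and leave the salt, the pepper and the flat tin where they stand.

Things in the scene. Friction and masses are not known exactly. Their poses are not given: they have to be found in the camera images.
- scale: white electronic kitchen scale, fixed on the worktop, 236 mm deep (x) x 170 mm wide (y), case 36 mm high; origin: centre of its underside, z up; its -x side, with a row of four rectangular spring keys along y, faces the robot; display behind the keys, steel platform behind that.
- platform (a point): centre of the top face of the scale's square-cornered steel platform, 130 mm (x) x 150 mm (y), 56 mm above the worktop; axes as the scale's.
- weigh_pan: loose steel tray 138 mm (its x) x 226 mm (its y), 0.22 kg, floor and walls 4 mm thick, walls 22 mm high; origin: centre of its underside, z up. At the middle of each short end (centre line at its y = +108 and -108 mm) stands a black grip 10 mm thick (y), 70 mm long (x), top 42 mm above the underside, to pinch from above. Starts on the board; on the scale its y lies along the scale's y, either way round.
- board: blue chopping board 250 mm (its x) x 360 mm (its y) x 10 mm, fixed on the worktop; origin: centre of its underside, z up; its long side points away from the robot. It may stand left or right of the scale. A tall teal dish basket stands to the left of the work and a tall blue bin to its right: keep wrist and gripper clear of them.
- salt: salt shaker, 44 mm across, 90 mm high, a bystander; origin: centre of its underside.
- pepper: pepper shaker, 44 mm across, 90 mm high, a bystander; origin: centre of its underside.
- tuna: flat tin, 86 mm across, 40 mm high, a bystander; origin: centre of its underside.
- key_power (a joint): travel of the red key (leftmost seen from the robot; switches the scale on and off), m: 0 up, 0.005 fully down; spring key pressed straight down, about 0.6 N to start and 3 N fully down; a press counts beyond 3 mm; it springs back by itself.
- power_top (a point): centre of the top face of the red key, 22 mm (x) x 26 mm (y), keys 42 mm apart; 46 mm above the worktop when up; moves with the key.
- key_unit (a joint): travel of the white key (second from the left; changes the unit to grams), m: 0 up, 0.005 fully down; spring key pressed straight down, about 0.6 N to start and 3 N fully down; a press counts beyond 3 mm; it springs back by itself.
- unit_top (a point): centre of the top face of the white key, 22 mm (x) x 26 mm (y), keys 42 mm apart; 46 mm above the worktop when up; moves with the key.
- key_tare (a joint): travel of the blue key (third from the left; tare: sets the reading to zero), m: 0 up, 0.005 fully down; spring key pressed straight down, about 0.6 N to start and 3 N fully down; a press counts beyond 3 mm; it springs back by itself.
- tare_top (a point): centre of the top face of the blue key, 22 mm (x) x 26 mm (y), keys 42 mm apart; 46 mm above the worktop when up; moves with the key.
- key_hold (a joint): travel of the green key (rightmost; freezes the reading), m: 0 up, 0.005 fully down; spring key pressed straight down, about 0.6 N to start and 3 N fully down; a press counts beyond 3 mm; it springs back by itself.
- hold_top (a point): centre of the top face of the green key, 22 mm (x) x 26 mm (y), keys 42 mm apart; 46 mm above the worktop when up; moves with the key.
- onion_1: brown onion, about 67 mm across and 78 mm tall, about 0.11 kg; origin: its root end, at the middle of its underside when upright; own z towards its tip. Rounded, so it may roll or lie on its side. May be absent.
- onion_1_mid (a point): middle of onion_1, at its widest part, 37 mm from the origin along its z; absent if the onion is.
- onion_2: red onion, about 66 mm across and 71 mm tall, about 0.11 kg; origin: its root end, at the middle of its underside when upright; own z towards its tip. Rounded, so it may roll or lie on its side. May be absent.
- onion_2_mid (a point): middle of onion_2, at its widest part, 34 mm from the origin along its z; absent if the onion is.
- onion_3: red onion, about 66 mm across and 71 mm tall, about 0.11 kg; origin: its root end, at the middle of its underside when upright; own z towards its tip. Rounded, so it may roll or lie on its side. May be absent.
- onion_3_mid (a point): middle of onion_3, at its widest part, 34 mm from the origin along its z; absent if the onion is.
- onion_4: brown onion, about 67 mm across and 78 mm tall, about 0.11 kg; origin: its root end, at the middle of its underside when upright; own z towards its tip. Rounded, so it may roll or lie on its side. May be absent.
- onion_4_mid (a point): middle of onion_4, at its widest part, 37 mm from the origin along its z; absent if the onion is.
Not all that is in view belongs to the job. Leave any turquoise look-alike of the onion_1 alone.

How it is judged:
On the way, in this order (a step that is already met when the one before it is completed fails the run):
1. the red key is pressed: the scale is on (value of joint key_power above 0.003 m and value of joint each of key_unit, key_tare, key_hold below 0.0015 m), for 0.1 s.
2. the white key is pressed: grams (value of joint key_unit above 0.003 m and value of joint each of key_power, key_tare, key_hold below 0.0015 m), for 0.1 s.
3. the empty pan is let go, square on the platform (x of weigh_pan in the frame of platform between -0.03 and 0.03 m and y of weigh_pan in the frame of platform between -0.035 and 0.035 m and z of weigh_pan in the frame of platform between -0.006 and 0.008 m and angle between the y axis of weigh_pan and the y axis of platform, either way round below 0.3 rad and angle between weigh_pan's own z axis and vertical below 0.08 rad and contact force between the fingers and weigh_pan below 0.3 N and not ((x of onion_1_mid in the frame of weigh_pan between -0.067 and 0.067 m and y of onion_1_mid in the frame of weigh_pan between -0.11 and 0.11 m and z of onion_1_mid in the frame of weigh_pan between 0.01 and 0.06 m) or (x of onion_2_mid in the frame of weigh_pan between -0.067 and 0.067 m and y of onion_2_mid in the frame of weigh_pan between -0.11 and 0.11 m and z of onion_2_mid in the frame of weigh_pan between 0.01 and 0.06 m) or (x of onion_3_mid in the frame of weigh_pan between -0.067 and 0.067 m and y of onion_3_mid in the frame of weigh_pan between -0.11 and 0.11 m and z of onion_3_mid in the frame of weigh_pan between 0.01 and 0.06 m) or (x of onion_4_mid in the frame of weigh_pan between -0.067 and 0.067 m and y of onion_4_mid in the frame of weigh_pan between -0.11 and 0.11 m and z of onion_4_mid in the frame of weigh_pan between 0.01 and 0.06 m))), for 0.3 s.
4. the blue key is pressed with the empty pan standing free on the platform (x of weigh_pan in the frame of platform between -0.03 and 0.03 m and y of weigh_pan in the frame of platform between -0.035 and 0.035 m and z of weigh_pan in the frame of platform between -0.006 and 0.008 m and angle between the y axis of weigh_pan and the y axis of platform, either way round below 0.3 rad and angle between weigh_pan's own z axis and vertical below 0.08 rad and contact force between the fingers and weigh_pan below 0.3 N and value of joint key_tare above 0.003 m and value of joint each of key_power, key_unit, key_hold below 0.0015 m), for 0.1 s.
5. every onion lies in the pan on the platform, let go (x of weigh_pan in the frame of platform between -0.03 and 0.03 m and y of weigh_pan in the frame of platform between -0.035 and 0.035 m and z of weigh_pan in the frame of platform between -0.006 and 0.008 m and angle between the y axis of weigh_pan and the y axis of platform, either way round below 0.3 rad and angle between weigh_pan's own z axis and vertical below 0.08 rad and x of onion_1_mid in the frame of weigh_pan between -0.067 and 0.067 m and y of onion_1_mid in the frame of weigh_pan between -0.11 and 0.11 m and z of onion_1_mid in the frame of weigh_pan between 0.01 and 0.06 m and x of onion_2_mid in the frame of weigh_pan between -0.067 and 0.067 m and y of onion_2_mid in the frame of weigh_pan between -0.11 and 0.11 m and z of onion_2_mid in the frame of weigh_pan between 0.01 and 0.06 m and x of onion_3_mid in the frame of weigh_pan between -0.067 and 0.067 m and y of onion_3_mid in the frame of weigh_pan between -0.11 and 0.11 m and z of onion_3_mid in the frame of weigh_pan between 0.01 and 0.06 m and x of onion_4_mid in the frame of weigh_pan between -0.067 and 0.067 m and y of onion_4_mid in the frame of weigh_pan between -0.11 and 0.11 m and z of onion_4_mid in the frame of weigh_pan between 0.01 and 0.06 m and contact force between the fingers and onion_1 below 0.1 N and contact force between the fingers and onion_2 below 0.1 N and contact force between the fingers and onion_3 below 0.1 N and contact force between the fingers and onion_4 below 0.1 N), for 0.3 s.
6. the green key is pressed with every onion in the pan and pan and onions untouched (all of step 5 and contact force between the fingers and weigh_pan below 0.3 N and value of joint key_hold above 0.003 m and value of joint each of key_power, key_unit, key_tare below 0.0015 m), for 0.1 s.
7. every onion lies on the board, let go (x of onion_1_mid in the frame of board between -0.125 and 0.125 m and y of onion_1_mid in the frame of board between -0.18 and 0.18 m and z of onion_1_mid in the frame of board between 0.02 and 0.07 m and contact force between each of onion_1, onion_2, onion_3, onion_4 and board above 0.1 N and contact force between the fingers and onion_1 below 0.1 N and x of onion_2_mid in the frame of board between -0.125 and 0.125 m and y of onion_2_mid in the frame of board between -0.18 and 0.18 m and z of onion_2_mid in the frame of board between 0.02 and 0.07 m and contact force between the fingers and onion_2 below 0.1 N and x of onion_3_mid in the frame of board between -0.125 and 0.125 m and y of onion_3_mid in the frame of board between -0.18 and 0.18 m and z of onion_3_mid in the frame of board between 0.02 and 0.07 m and contact force between the fingers and onion_3 below 0.1 N and x of onion_4_mid in the frame of board between -0.125 and 0.125 m and y of onion_4_mid in the frame of board between -0.18 and 0.18 m and z of onion_4_mid in the frame of board between 0.02 and 0.07 m and contact force between the fingers and onion_4 below 0.1 N), for 0.3 s.
8. the red key is pressed with every onion on the board: the scale is off (all of step 1 and all of step 7), for 0.1 s.
At the end, for the whole second after the job is handed in: Every onion present rests on the board, let go and still; the pan stands level and untouched on the platform, its centre within 30 mm (scale x) and 35 mm (scale y) of the platform's centre, its long side within 0.3 rad of across the scale; all keys are up (all of step 7 and x of weigh_pan in the frame of platform between -0.03 and 0.03 m and y of weigh_pan in the frame of platform between -0.035 and 0.035 m and z of weigh_pan in the frame of platform between -0.006 and 0.008 m and angle between the y axis of weigh_pan and the y axis of platform, either way round below 0.3 rad and angle between weigh_pan's own z axis and vertical below 0.08 rad and contact force between the fingers and weigh_pan below 0.3 N and linear speed of each of onion_1, onion_2, onion_3, onion_4, weigh_pan below 0.03 m/s and value of joint each of key_power, key_unit, key_tare, key_hold below 0.0015 m).
It fails at once if two keys pressed at once (value of joint each of key_power, key_unit above 0.003 m or value of joint each of key_power, key_tare above 0.003 m or value of joint each of key_power, key_hold above 0.003 m or value of joint each of key_unit, key_tare above 0.003 m or value of joint each of key_unit, key_hold above 0.003 m or value of joint each of key_tare, key_hold above 0.003 m).
It fails at once if the red or blue key pressed while an onion is in the pan (value of joint any of key_power, key_tare above 0.003 m and ((x of onion_1_mid in the frame of weigh_pan between -0.067 and 0.067 m and y of onion_1_mid in the frame of weigh_pan between -0.11 and 0.11 m and z of onion_1_mid in the frame of weigh_pan between 0.01 and 0.06 m) or (x of onion_2_mid in the frame of weigh_pan between -0.067 and 0.067 m and y of onion_2_mid in the frame of weigh_pan between -0.11 and 0.11 m and z of onion_2_mid in the frame of weigh_pan between 0.01 and 0.06 m) or (x of onion_3_mid in the frame of weigh_pan between -0.067 and 0.067 m and y of onion_3_mid in the frame of weigh_pan between -0.11 and 0.11 m and z of onion_3_mid in the frame of weigh_pan between 0.01 and 0.06 m) or (x of onion_4_mid in the frame of weigh_pan between -0.067 and 0.067 m and y of onion_4_mid in the frame of weigh_pan between -0.11 and 0.11 m and z of onion_4_mid in the frame of weigh_pan between 0.01 and 0.06 m))).
It fails at once if the salt, the pepper or the flat tin moved by more than 3 cm (distance of any of salt, pepper, tuna from where it was at the start of the episode above 0.03 m).
Of onion_1, onion_2, onion_3, onion_4 only 2 to 3 are there at a start; the rules pass over those that are not, and their reading is None.
At some moment in a run one of onion_1, onion_2, onion_3, onion_4 may be knocked a few centimetres aside while the robot is not near it.
Once in a run the grip may slacken for a moment while it holds something.
It also fails if it takes over 210 s, if anything falls off the work surface, if the arm or the gripper's body presses on something with over 40 N, if the wrist force passes 120 N, or if a joint passes its speed limit or range.

## Working session

There is one attempt and no reset: what is moved stays moved. The work goes in short steps, Python scripts to look and compute and a tool call to move; the robot and the scene stay as the last step left them, time stands still between calls to the robot, and variables do not carry over. Pictures are saved under pics/ and viewed, at most 14 in all, crops included, and the job is handed in when it is done.

Besides the shell and the picture viewer there is one more tool, called after "Emit:" as a command line: name --argument value ..., lists and objects as JSON in quotes. arm_command: Moves the arm, as the interface text tells. Its arguments: {"type":"object","properties":{"steps":{"type":"array","items":{"type":"object","properties":{"rot":{"type":"array","items":{"type":"number"}},"slide":{"type":"array","items":{"type":"number"}},"grip":{"type":"number"}}}},"newtons":{"type":"number"}},"required":["steps"]}

```bash
mkdir -p pics; cat > h.py <<'E'
import numpy as np, cv2
from bench import sensors, eyes, order
def shot(cam,name=None):
    p=eyes.camera(cam)
    if name: cv2.imwrite(f'pics/{name}.png',cv2.cvtColor(p['pixels'],cv2.COLOR_RGB2BGR))
    return p
def toworld(p,uv,z):
    K=np.array(p['intrinsics']);T=np.array(p['pose'])
    x=(uv[0]-K[0,2])/K[0,0];y=(uv[1]-K[1,2])/K[1,1]
    if p.get('wrist'):
        r=np.hypot(x,y); d=np.array([x/r*np.sin(r),y/r*np.sin(r),np.cos(r)]) if r>1e-9 else np.array([0,0,1.])
    else: d=np.array([x,y,1.])
    d=T[:3,:3]@d; o=T[:3,3]
    return (o+d*(z-o[2])/d[2]).round(4)
def cen(b): return ((b[0]+b[2])/2,(b[1]+b[3])/2)
E
python3 - <<'E'
from h import *
ps={c:shot(c,c+'0') for c in ('scene','side','wrist')}
for c,p in ps.items():
    print(c,np.array(p['intrinsics']).round(1).tolist(),np.array(p['pose']).round(3).tolist())
    for n in ['onion_1','onion_2','weigh_pan','board','scale','power_top','hold_top','salt','pepper','tuna']:
        print(n,[([round(float(v)) for v in d['bbox']],round(d['conf'],2)) for d in eyes.look_for(n,p)][:6])
print(sensors.read_state())
i=np.hstack([ps['scene']['pixels'],ps['side']['pixels']])
E
```

```text
scene [[434.9, 0.0, 282.2], [0.0, 434.9, 206.4], [0.0, 0.0, 1.0]] [[0.873, -0.268, 0.406, 0.037], [-0.487, -0.491, 0.723, -0.932], [0.005, -0.829, -0.559, 0.789], [0.0, 0.0, 0.0, 1.0]]
onion_1 [([323, 304, 353, 335], 0.91), ([350, 293, 365, 314], 0.78), ([298, 273, 324, 307], 0.67), ([287, 344, 322, 376], 0.63)]
onion_2 [([323, 304, 353, 335], 0.91), ([350, 293, 365, 314], 0.78), ([298, 273, 324, 307], 0.67), ([287, 344, 322, 376], 0.63)]
weigh_pan [([233, 175, 300, 224], 0.92)]
board [([191, 173, 324, 242], 0.79), ([320, 181, 334, 206], 0.56), ([296, 274, 326, 307], 0.39)]
scale [([238, 211, 342, 278], 0.83), ([254, 237, 263, 242], 0.32)]
power_top []
hold_top [([351, 290, 366, 315], 0.26)]
salt [([321, 175, 334, 205], 0.78)]
pepper [([342, 191, 357, 222], 0.84), ([298, 276, 325, 303], 0.6)]
tuna [([176, 159, 200, 182], 0.67)]
side [[482.7, 0.0, 275.1], [0.0, 482.7, 215.7], [0.0, 0.0, 1.0]] [[-0.049, -0.67, 0.741, -0.646], [-0.999, 0.046, -0.025, 0.014], [-0.017, -0.741, -0.671, 1.173], [0.0, 0.0, 0.0, 1.0]]
onion_1 [([404, 254, 432, 275], 0.83), ([371, 212, 396, 234], 0.63), ([380,
[... 1001 characters left out ...]
ns': array([-0.02257715,  0.33218425, -0.06471667,  1.46008177,  0.0216159 ,
        1.34990005, -0.08852477]), 'joint_vel': array([-0.00046232, -0.00055256,  0.0001262 ,  0.00070049, -0.00066727,
        0.00053963, -0.00041794]), 'joint_torque': array([ 6.59728958e-04, -6.23037457e+01,  2.49640684e-02, -3.90126729e+01,
       -6.11227937e-02,  3.13397998e-02, -5.40434735e-05]), 'ee_pos': array([6.25030700e-01, 9.20777554e-06, 2.22594128e-01]), 'eef_rot': array([7.07115802e-01, 7.07097757e-01, 4.68891552e-05, 3.90250109e-05]), 'ft_force': array([ 0.31707586, -0.47500888,  1.08049248]), 'torque': array([ 0.05931251, -0.02513976, -0.00647276]), 'grip_force': 0.0, 'width': 0.08698748380670338}
```

View pics/scene0.png

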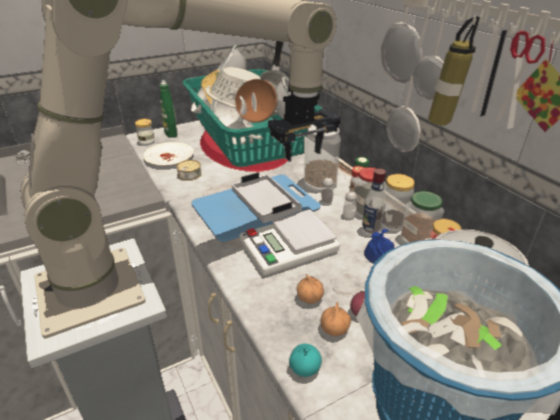

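View pics/side0.png

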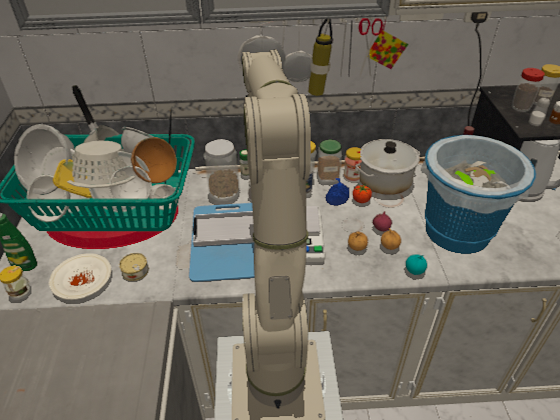

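View pics/wrist0.png

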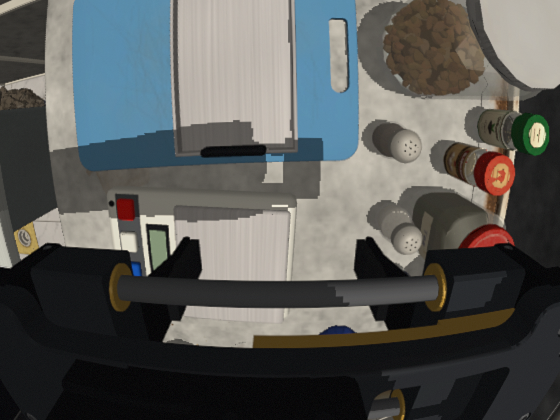

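The scene shows the pan on the board (scene 266,198) and the scale right of it (290,245). There are two brown onions (310,290 and 336,320) and one red onion partly hidden behind the bin (360,303). The turquoise ball at (305,360) is the look-alike and the tomato near (362,193) in the side view is not in the job, so both stay where they are.

```bash
python3 - <<'E'
import re
s=open('h.py').read().replace("    p=eyes.camera(cam)\n","    p=eyes.camera(cam); p['wrist']=cam=='wrist'\n");open('h.py','w').write(s)
from h import *
w=shot('wrist')
for n,uv,z in [('red',(126,209),.046),('white',(128,241),.046),('blue',(136,268),.046),('platUL',(174,205),.056),('platUR',(291,205),.056),('scaleUL',(109,192),.036),('scaleUR',(297,194),.036),
 ('gripL',(203,152),.052),('gripR',(266,151),.052),('wallL',(175,155),.032),('wallR',(297,153),.032),('wallRtop',(297,20),.032),('wallLtop',(173,20),.032),('boardL',(82,165),.01),('boardR',(357,158),.01),('boardLtop',(74,10),.01),('boardRtop',(353,10),.01),('salt',(405,146),.09),('pepper',(407,239),.09)]:
    print(n,toworld(w,uv,z))
s=shot('scene'); d=shot('side')
for n,a,b in [('br1',[298,273,324,307],[371-23,230,371,250]),('br2',[323,304,353,335],[380,229,401,250]),('red',None,[371,212,396,234]),('turq',[287,344,322,376],[404,254,432,275])]:
    print(n, a and toworld(s,cen(a),.033), toworld(d,cen(b),.033))
print(toworld(s,(360,303),.033), 'tuna',toworld(s,(188,170),.02))
E
```

```text
red [ 0.4471 -0.0313  0.046 ]
white [ 0.443  -0.0726  0.046 ]
blue [ 0.4474 -0.1098  0.046 ]
platUL [ 0.5128 -0.0231  0.056 ]
platUR [ 0.6406 -0.0229  0.056 ]
scaleUL [ 0.4206 -0.013   0.036 ]
scaleUR [ 0.648  -0.0163  0.036 ]
gripL [0.5483 0.0339 0.052 ]
gripR [0.6144 0.034  0.052 ]
wallL [0.5105 0.0286 0.032 ]
wallR [0.6475 0.0292 0.032 ]
wallRtop [0.6469 0.1762 0.032 ]
wallLtop [0.5108 0.183  0.032 ]
boardL [0.3666 0.0178 0.01  ]
boardR [0.7205 0.0212 0.01  ]
boardLtop [0.3595 0.2293 0.01  ]
boardRtop [0.7134 0.1986 0.01  ]
salt [0.7481 0.0468 0.09  ]
pepper [ 0.7613 -0.0494  0.09  ]
br1 [ 0.4716 -0.3037  0.033 ] [ 0.4739 -0.3026  0.033 ]
br2 [ 0.4754 -0.4111  0.033 ] [ 0.4693 -0.4052  0.033 ]
red None [ 0.5502 -0.3994  0.033 ]
turq [ 0.3535 -0.4658  0.033 ] [ 0.3539 -0.466   0.033 ]
[ 0.5496 -0.395   0.033 ] tuna [0.4127 0.4308 0.02  ]
```

Emit:
arm_command --steps '[{"rot": [0, 0, 10], "slide": [-0.022, -0.004, -0.01], "grip": 0}, {"rot": [0, 0, 10], "slide": [-0.022, -0.004, -0.01], "grip": 0}, {"rot": [0, 0, 10], "slide": [-0.022, -0.004, -0.01], "grip": 0}, {"rot": [0, 0, 10], "slide": [-0.022, -0.004, -0.01], "grip": 0}, {"rot": [0, 0, 10], "slide": [-0.022, -0.004, -0.01], "grip": 0}, {"rot": [0, 0, 10], "slide": [-0.022, -0.004, -0.01], "grip": 0}, {"rot": [0, 0, 10], "slide": [-0.022, -0.004, -0.01], "grip": 0}, {"rot": [0, 0, 10], "slide": [-0.022, -0.004, -0.01], "grip": 0}]'

```text
time: 2.8
ee_pos: [0.4484, -0.0322, 0.1424]
eef_rot: [0.084, 0.996, 0.0, 0.0]
ft_force: [0.7, -0.0, -0.2]
width: 0.0148
grip_force: 0.0
```

Emit:
arm_command --steps '[{"rot": [0, 0, 10], "slide": [-0.003, 0.001, -0.01], "grip": 0}, {"rot": [0, 0, 0], "slide": [0, 0, -0.02], "grip": 0}, {"slide": [0, 0, -0.02], "grip": 0}, {"slide": [0, 0, -0.02], "grip": 0}, {"slide": [0, 0, 0], "grip": 0}, {"slide": [0, 0, 0], "grip": 0}, {"slide": [0, 0, 0], "grip": 0}, {"slide": [0, 0, 0], "grip": 0}]'

```text
schema error: expected keys rot, slide, grip
```

```bash
python3 - <<'E'
from h import *
s=sensors.read_state();print(s['ee_pos'].round(4),s['eef_rot'].round(3),s['ft_force'].round(2),s['width'],s['joint_positions'].round(2))
shot('wrist','wrist1')
d=shot('scene');i=cv2.cvtColor(d['pixels'][190:390,160:430],cv2.COLOR_RGB2BGR)
cv2.imwrite('pics/crop1.png',cv2.resize(i,None,fx=2.9,fy=2.9,interpolation=cv2.INTER_CUBIC))
E
```

```text
[ 0.4484 -0.0322  0.1424] [0.084 0.996 0.    0.   ] [ 0.68 -0.01 -0.18] 0.01478989929028706 [ 0.15  0.02 -0.18  2.    0.    1.12  1.37]
```

View pics/wrist1.png

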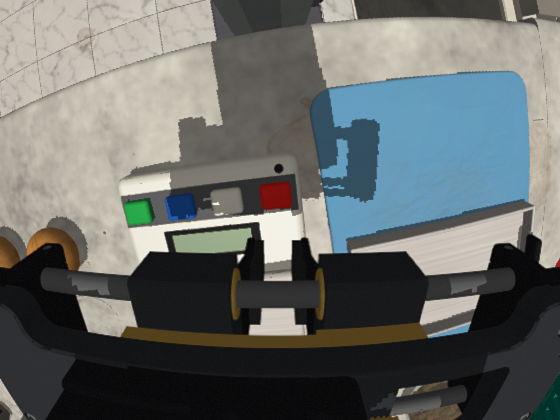

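View pics/crop1.png

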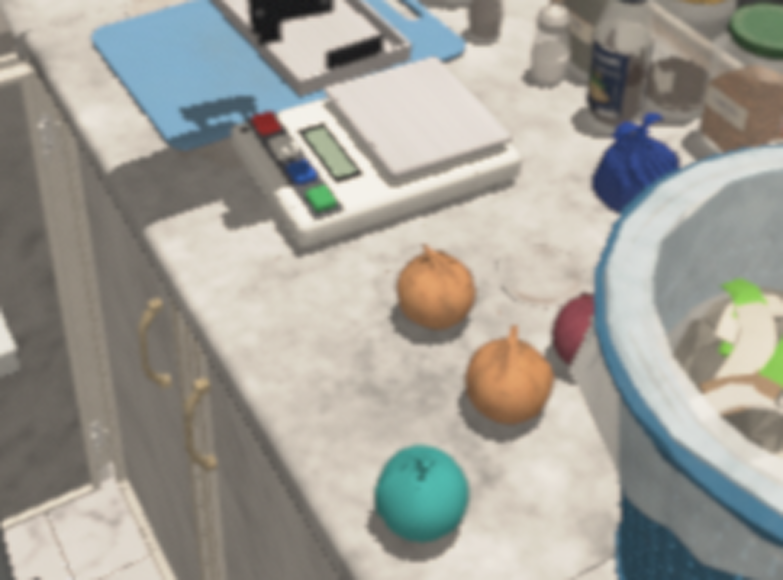

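The wrist view shows the keys at red (276,195), white (228,201), blue (181,207) and green (138,213). The crop confirms the onions for the job: brown at (310,290) and (336,320), and red at (358,303). The smooth turquoise ball at (305,360) is the decoy.

```bash
python3 - <<'E'
from h import *
w=shot('wrist')
for n,uv in [('red',(276,195)),('white',(228,201)),('blue',(181,207)),('green',(138,212))]: print(n,toworld(w,uv,.046))
s=shot('scene')
for n,uv in [('red',(251,233)),('white',(259,240)),('blue',(264,248)),('green',(271,258))]: print(n,toworld(s,uv,.046))
print(sensors.read_state()['ee_pos'])
E
```

```text
red [ 0.4398 -0.0326  0.046 ]
white [ 0.438  -0.0729  0.046 ]
blue [ 0.4362 -0.1147  0.046 ]
green [ 0.4339 -0.1566  0.046 ]
red [ 0.4358 -0.0451  0.046 ]
white [ 0.4413 -0.0841  0.046 ]
blue [ 0.4376 -0.1213  0.046 ]
green [ 0.435  -0.1663  0.046 ]
[ 0.44952011 -0.03197675  0.14305539]
```

Emit:
arm_command --steps '[{"rot": [0, 0, 10], "slide": [-0.007, 0, -0.02], "grip": 0}, {"rot": [0, 0, 0], "slide": [0, 0, -0.02], "grip": 0}, {"rot": [0, 0, 0], "slide": [0, 0, -0.02], "grip": 0}, {"rot": [0, 0, 0], "slide": [0, 0, -0.02], "grip": 0}, {"rot": [0, 0, 0], "slide": [0, 0, -0.01], "grip": 0}, {"rot": [0, 0, 0], "slide": [0, 0, 0], "grip": 0}, {"rot": [0, 0, 0], "slide": [0, 0, 0], "grip": 0}, {"rot": [0, 0, 0], "slide": [0, 0, 0], "grip": 0}]'

```text
time: 4.0
ee_pos: [0.4426, -0.032, 0.0533]
eef_rot: [0.0, 1.0, 0.0, 0.001]
ft_force: [0.8, 0.4, 0.0]
width: 0.0001
grip_force: 0.0
```

Emit:
arm_command --steps '[{"rot": [0, 0, 0], "slide": [0, 0, -0.006], "grip": 0}, {"rot": [0, 0, 0], "slide": [0, 0, -0.003], "grip": 0}, {"rot": [0, 0, 0], "slide": [0, 0, -0.0025], "grip": 0}, {"rot": [0, 0, 0], "slide": [0, 0, -0.0015], "grip": 0}, {"rot": [0, 0, 0], "slide": [0, 0, 0], "grip": 0}, {"rot": [0, 0, 0], "slide": [0, 0, 0], "grip": 0}, {"rot": [0, 0, 0], "slide": [0, 0, 0], "grip": 0}, {"rot": [0, 0, 0], "slide": [0, 0, 0], "grip": 0}]'

```text
time: 5.0
ee_pos: [0.4423, -0.032, 0.0408]
eef_rot: [0.0, 1.0, -0.0, 0.0]
ft_force: [-7.1, -0.6, 21.5]
width: 0.0002
grip_force: 10.3
```

Emit:
arm_command --steps '[{"rot": [0, 0, 0], "slide": [0, 0, 0.013], "grip": 0}, {"rot": [0, 0, 0], "slide": [0, 0, 0.005], "grip": 0}, {"rot": [0, 0, 0], "slide": [-0.001, -0.021, 0], "grip": 0}, {"rot": [0, 0, 0], "slide": [-0.001, -0.021, 0], "grip": 0}, {"rot": [0, 0, 0], "slide": [0, 0, 0], "grip": 0}, {"rot": [0, 0, 0], "slide": [0, 0, -0.005], "grip": 0}, {"rot": [0, 0, 0], "slide": [0, 0, 0], "grip": 0}, {"rot": [0, 0, 0], "slide": [0, 0, 0], "grip": 0}]'

```text
time: 6.0
ee_pos: [0.44, -0.0735, 0.0525]
eef_rot: [-0.0, 1.0, 0.0, -0.0]
ft_force: [0.5, -0.9, 0.4]
width: 0.0004
grip_force: 0.0
```

Emit:
arm_command --steps '[{"rot": [0, 0, 0], "slide": [0, 0, -0.006], "grip": 0}, {"rot": [0, 0, 0], "slide": [0, 0, -0.003], "grip": 0}, {"rot": [0, 0, 0], "slide": [0, 0, -0.0025], "grip": 0}, {"rot": [0, 0, 0], "slide": [0, 0, -0.0005], "grip": 0}, {"rot": [0, 0, 0], "slide": [0, 0, 0], "grip": 0}, {"rot": [0, 0, 0], "slide": [0, 0, 0], "grip": 0}, {"rot": [0, 0, 0], "slide": [0, 0, 0], "grip": 0}, {"rot": [0, 0, 0], "slide": [0, 0, 0], "grip": 0}]'

```text
time: 7.0
ee_pos: [0.4402, -0.0738, 0.0411]
eef_rot: [0.0, 1.0, 0.0, 0.0]
ft_force: [-4.4, 1.5, 10.9]
width: 0.0004
grip_force: 5.5
```

Emit:
arm_command --steps '[{"rot": [0, 0, 0], "slide": [0, 0, 0.02], "grip": 0}, {"rot": [0, 0, 0], "slide": [0, 0, 0.04], "grip": 0}, {"rot": [0, 0, 0], "slide": [0.028, 0.022, 0.02], "grip": 0.4}, {"rot": [0, 0, 0], "slide": [0.028, 0.022, 0], "grip": 0.4}, {"rot": [0, 0, 0], "slide": [0.028, 0.022, 0], "grip": 0.4}, {"rot": [0, 0, 0], "slide": [0.028, 0.022, 0], "grip": 0.4}, {"rot": [0, 0, 0], "slide": [0.028, 0.02, 0], "grip": 0.4}, {"rot": [0, 0, 0], "slide": [0, 0, 0], "grip": 0.4}]'

```text
time: 8.0
ee_pos: [0.5809, 0.0361, 0.1198]
eef_rot: [-0.001, 1.0, 0.001, -0.0]
ft_force: [-0.0, 0.1, -0.1]
width: 0.0344
grip_force: 0.0
```

```bash
python3 - <<'E'
from h import *
shot('wrist','wrist2')
print(sensors.read_state()['ee_pos'])
E
```

```text
[0.57999591 0.03468074 0.119818  ]
```

View pics/wrist2.png

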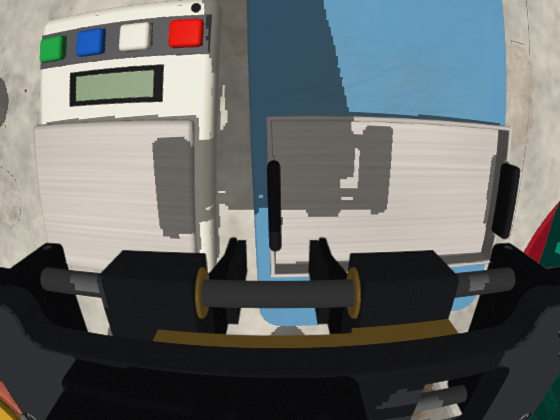

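The wrist view shows the near grip from (273,163) to (275,248), the platform's near edge from (35,126) to (195,119), and the far grip at (506,200).

```bash
python3 - <<'E'
from h import *
w=shot('wrist')
for n,uv,z in [('gripA',(273.5,164),.052),('gripB',(275,249),.052),('farA',(512,166),.052),('farB',(502,234),.052),('platA',(35,126),.056),('platB',(195,119),.056),('panA',(268,119),.032),('panB',(511,128),.032),('panC',(274,274),.032),('red',(186,33),.046),('white',(135,37),.046),('blue',(91,41),.046),('green',(52,47),.046)]: print(n,toworld(w,uv,z))
E
```

```text
gripA [0.5421 0.0316 0.052 ]
gripB [0.6087 0.0326 0.052 ]
farA [0.5374 0.2384 0.052 ]
farB [0.6008 0.2412 0.052 ]
platA [ 0.5025 -0.1706  0.056 ]
platB [ 0.5086 -0.0235  0.056 ]
panA [0.5106 0.0272 0.032 ]
panB [0.5049 0.2495 0.032 ]
panC [0.6423 0.0316 0.032 ]
red [ 0.4435 -0.0326  0.046 ]
white [ 0.4417 -0.0739  0.046 ]
blue [ 0.4385 -0.1144  0.046 ]
green [ 0.4357 -0.1564  0.046 ]
```

Emit:
arm_command --steps '[{"rot": [0, 0, 0], "slide": [-0.003, -0.002, -0.02], "grip": 0.4}, {"rot": [0, 0, 0], "slide": [0, 0, -0.025], "grip": 0.4}, {"rot": [0, 0, 0], "slide": [0, 0, -0.025], "grip": 0.4}, {"rot": [0, 0, 0], "slide": [0, 0, -0.015], "grip": 0.4}, {"rot": [0, 0, 0], "slide": [0, 0, -0.012], "grip": 0.4}, {"rot": [0, 0, 0], "slide": [0, 0, 0], "grip": 0.4}, {"rot": [0, 0, 0], "slide": [0, 0, 0], "grip": 0.2}, {"rot": [0, 0, 0], "slide": [0, 0, 0], "grip": 0}]' --newtons 50

```text
time: 9.1
ee_pos: [0.5776, 0.0321, 0.0243]
eef_rot: [-0.0, 1.0, 0.0, 0.001]
ft_force: [0.4, 0.0, 0.2]
width: 0.0223
grip_force: 0.0
```

Emit:
arm_command --steps '[{"rot": [0, 0, 0], "slide": [0, 0, 0], "grip": 0}, {"rot": [0, 0, 0], "slide": [0, 0, 0], "grip": 0}, {"rot": [0, 0, 0], "slide": [0, 0, 0], "grip": 0}, {"rot": [0, 0, 0], "slide": [0, 0, 0], "grip": 0}, {"rot": [0, 0, 0], "slide": [0, 0, 0.005], "grip": 0}, {"rot": [0, 0, 0], "slide": [0, 0, 0.015], "grip": 0}, {"rot": [0, 0, 0], "slide": [0, 0, 0.015], "grip": 0}, {"rot": [0, 0, 0], "slide": [0, 0, 0.015], "grip": 0}]'

```text
time: 10.1
ee_pos: [0.5772, 0.032, 0.075]
eef_rot: [0.0, 1.0, 0.0, 0.0]
ft_force: [1.1, 0.0, -1.4]
width: 0.0099
grip_force: 50.0
```

Emit:
arm_command --steps '[{"rot": [0, 0, 0], "slide": [0, 0, 0.015], "grip": 0}, {"rot": [0, 0, 0], "slide": [0, 0, 0.015], "grip": 0}, {"rot": [0, 0, 0], "slide": [-0.001, -0.03, 0], "grip": 0}, {"rot": [0, 0, 0], "slide": [-0.001, -0.04, 0], "grip": 0}, {"rot": [0, 0, -1], "slide": [-0.001, -0.04, 0], "grip": 0}, {"rot": [0, 0, -1], "slide": [-0.002, -0.04, 0], "grip": 0}, {"rot": [0, 0, -1], "slide": [-0.001, -0.04, 0], "grip": 0}, {"rot": [0, 0, 0], "slide": [-0.001, -0.035, 0], "grip": 0}]'

```text
time: 11.1
ee_pos: [0.5699, -0.1947, 0.1042]
eef_rot: [0.027, 1.0, -0.0, 0.0]
ft_force: [0.9, 0.8, -2.0]
width: 0.0094
grip_force: 50.0
```

Emit:
arm_command --steps '[{"rot": [0, 0, 0], "slide": [0, -0.0145, 0], "grip": 0}, {"rot": [0, 0, 0], "slide": [0, 0, 0], "grip": 0}, {"rot": [0, 0, 0], "slide": [0, 0, 0], "grip": 0}, {"rot": [0, 0, 0], "slide": [0, 0, -0.01], "grip": 0}, {"rot": [0, 0, 0], "slide": [0, 0, -0.005], "grip": 0}, {"rot": [0, 0, 0], "slide": [0, 0, 0], "grip": 0}, {"rot": [0, 0, 0], "slide": [0, 0, 0], "grip": 0}, {"rot": [0, 0, 0], "slide": [0, 0, 0], "grip": 0}]'

```text
time: 12.1
ee_pos: [0.5702, -0.2075, 0.0888]
eef_rot: [0.026, 1.0, -0.0, 0.0]
ft_force: [0.9, 0.5, -1.3]
width: 0.0094
grip_force: 50.0
```

```bash
python3 - <<'E'
from h import *
w=shot('wrist'); d=shot('scene')
a=cv2.cvtColor(w['pixels'],cv2.COLOR_RGB2BGR); b=cv2.resize(cv2.cvtColor(d['pixels'][160:300,180:380],cv2.COLOR_RGB2BGR),(560,392))
c=np.vstack([a,b]);cv2.imwrite('pics/c3.png',cv2.resize(c,(412,598)))
print(sensors.read_state()['ee_pos'],sensors.read_state()['width'])
E
```

```text
[ 0.57013215 -0.20758023  0.08878292] 0.009663541568926149
```

View pics/c3.png

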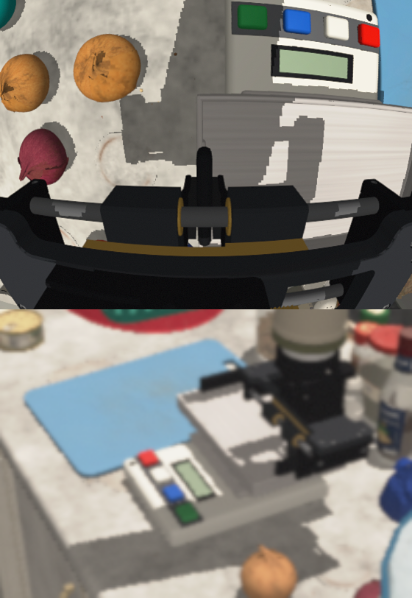

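The pan is held level over the platform. Next I lower it and let go.

Emit:
arm_command --steps '[{"rot": [0, 0, 0], "slide": [0, 0, -0.006], "grip": 0}, {"rot": [0, 0, 0], "slide": [0, 0, -0.006], "grip": 0}, {"rot": [0, 0, 0], "slide": [0, 0, -0.004], "grip": 0}, {"rot": [0, 0, 0], "slide": [0, 0, -0.002], "grip": 0}, {"rot": [0, 0, 0], "slide": [0, 0, 0], "grip": 0}, {"rot": [0, 0, 0], "slide": [0, 0, 0], "grip": 0}, {"rot": [0, 0, 0], "slide": [0, 0, 0], "grip": 0}, {"rot": [0, 0, 0], "slide": [0, 0, 0], "grip": 0}]'

```text
time: 13.2
ee_pos: [0.5701, -0.2075, 0.0707]
eef_rot: [0.026, 1.0, -0.0, 0.0]
ft_force: [0.0, 0.5, -2.0]
width: 0.0099
grip_force: 50.0
```

Emit:
arm_command --steps '[{"rot": [0, 0, 0], "slide": [0, 0, 0], "grip": 0.35}, {"rot": [0, 0, 0], "slide": [0, 0, 0], "grip": 0.35}, {"rot": [0, 0, 0], "slide": [0, 0, 0], "grip": 0.35}, {"rot": [0, 0, 0], "slide": [0, 0, 0], "grip": 0.35}, {"rot": [0, 0, 0], "slide": [0, 0, 0.02], "grip": 0.35}, {"rot": [0, 0, 0], "slide": [0, 0, 0.03], "grip": 0.35}, {"rot": [0, 0, 0], "slide": [0, 0, 0.03], "grip": 0.35}, {"rot": [0, 0, 0], "slide": [-0.02, 0, 0.01], "grip": 0.2}]'

```text
time: 14.2
ee_pos: [0.5514, -0.2074, 0.1626]
eef_rot: [0.026, 1.0, -0.0, 0.002]
ft_force: [-1.2, -0.2, -0.9]
width: 0.0258
grip_force: 0.0
```

Emit:
arm_command --steps '[{"rot": [0, 0, 0], "slide": [-0.03, 0.02, 0], "grip": 0}, {"rot": [0, 0, 0], "slide": [-0.03, 0.02, 0], "grip": 0}, {"rot": [0, 0, 0], "slide": [-0.03, 0.03, 0], "grip": 0}, {"rot": [0, 0, 0], "slide": [-0.021, 0.022, 0], "grip": 0}, {"rot": [0, 0, 0], "slide": [0, 0, -0.03], "grip": 0}, {"rot": [0, 0, 0], "slide": [0, 0, 0], "grip": 0}, {"rot": [0, 0, 0], "slide": [0, 0, 0], "grip": 0}, {"rot": [0, 0, 0], "slide": [0, 0, 0], "grip": 0}]'

```text
time: 15.2
ee_pos: [0.4397, -0.1158, 0.1315]
eef_rot: [0.026, 1.0, -0.0, 0.001]
ft_force: [-0.5, -0.4, -0.3]
width: 0.0002
grip_force: 0.0
```

```bash
python3 - <<'E'
from h import *
shot('wrist','w4')
print(sensors.read_state()['ee_pos'],sensors.read_state()['width'])
E
```

```text
[ 0.43961254 -0.11574324  0.13132795] 0.000433815892672051
```

View pics/w4.png

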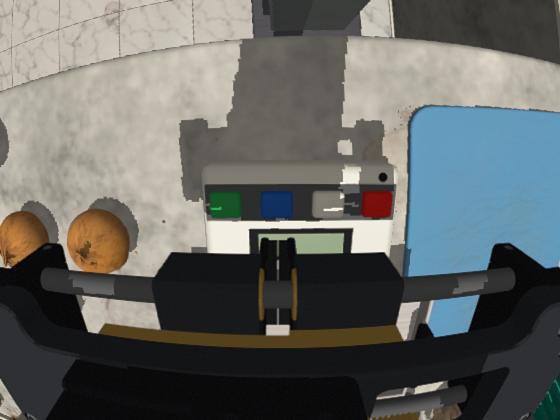

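```bash
cat >> h.py <<'E'
def proj(p,X):
    K=np.array(p['intrinsics']);T=np.linalg.inv(np.array(p['pose'])); c=T[:3,:3]@np.array(X)+T[:3,3]
    return np.array([K[0,0]*c[0]/c[2]+K[0,2],K[1,1]*c[1]/c[2]+K[1,2]])
def panbox(p,x,y,th,z0=.056):
    R=np.array([[np.cos(th),-np.sin(th)],[np.sin(th),np.cos(th)]])
    P=[proj(p,[*(R@[a,b]+[x,y]),z]) for a in(-.069,.069) for b in(-.113,.113) for z in(z0,z0+.022)]+[proj(p,[*(R@[a,b]+[x,y]),z0+.042]) for a in(-.035,.035) for b in(-.113,.113)]
    P=np.array(P);return P.min(0).round(),P.max(0).round()
E
python3 - <<'E'
from h import *
s=shot('scene'); d=shot('side')
for p in (s,d):
    print([(np.array(q['bbox']).round(),round(q['conf'],2)) for q in eyes.look_for('weigh_pan',p)], panbox(p,.570,-.0995,-.03))
    print([(np.array(q['bbox']).round(),round(q['conf'],2)) for q in eyes.look_for('onion_1',p)])
E
```

```text
[(array([273., 194., 346., 260.]), 0.78)] (array([263., 192.]), array([346., 257.]))
[(array([288., 344., 323., 375.]), 0.86), (array([296., 273., 327., 304.]), 0.72), (array([350., 290., 364., 315.]), 0.49), (array([275., 196., 344., 256.]), 0.44)]
[(array([314., 209., 333., 231.]), 0.69)] (array([263., 199.]), array([332., 233.]))
[(array([380., 230., 403., 251.]), 0.75), (array([370., 213., 394., 231.]), 0.71), (array([403., 255., 430., 277.]), 0.68), (array([346., 231., 366., 252.]), 0.62)]
```

Emit:
arm_command --steps '[{"rot": [0, 0, 0], "slide": [-0.001, 0.001, -0.03], "grip": 0}, {"rot": [0, 0, 0], "slide": [0, 0, -0.03], "grip": 0}, {"rot": [0, 0, 0], "slide": [0, 0, -0.018], "grip": 0}, {"rot": [0, 0, 0], "slide": [0, 0, 0], "grip": 0}, {"rot": [0, 0, 0], "slide": [0, 0, 0], "grip": 0}, {"rot": [0, 0, 0], "slide": [0, 0, 0], "grip": 0}, {"rot": [0, 0, 0], "slide": [0, 0, 0], "grip": 0}, {"rot": [0, 0, 0], "slide": [0, 0, 0], "grip": 0}]'

```text
time: 16.55
ee_pos: [0.4382, -0.1145, 0.0529]
eef_rot: [0.026, 1.0, -0.0, 0.0]
ft_force: [0.2, -0.4, 0.7]
width: 0.0005
grip_force: 0.0
```

Pan placement matches the predicted box. Now the blue key.

Emit:
arm_command --steps '[{"rot": [0, 0, 0], "slide": [0, 0, -0.006], "grip": 0}, {"rot": [0, 0, 0], "slide": [0, 0, -0.003], "grip": 0}, {"rot": [0, 0, 0], "slide": [0, 0, -0.0025], "grip": 0}, {"rot": [0, 0, 0], "slide": [0, 0, -0.0005], "grip": 0}, {"rot": [0, 0, 0], "slide": [0, 0, 0], "grip": 0}, {"rot": [0, 0, 0], "slide": [0, 0, 0], "grip": 0}, {"rot": [0, 0, 0], "slide": [0, 0, 0], "grip": 0}, {"rot": [0, 0, 0], "slide": [0, 0, 0], "grip": 0}]'

```text
time: 17.55
ee_pos: [0.4381, -0.1145, 0.0411]
eef_rot: [0.026, 1.0, -0.0, -0.0]
ft_force: [-4.3, 1.4, 12.4]
width: 0.0004
grip_force: 5.7
```

Emit:
arm_command --steps '[{"rot": [0, 0, 0], "slide": [0, 0, 0.02], "grip": 0}, {"rot": [0, 0, 0], "slide": [0, 0, 0.05], "grip": 0}, {"rot": [0, 0, -10], "slide": [0, 0, 0.05], "grip": 0}, {"rot": [0, 0, -10], "slide": [0, 0, 0.05], "grip": 0}, {"rot": [0, 0, -10], "slide": [0.01, -0.02, 0.03], "grip": 0.5}, {"rot": [0, 0, -10], "slide": [0.01, -0.02, 0], "grip": 1}, {"rot": [0, 0, -10], "slide": [0.01, -0.02, 0], "grip": 1}, {"rot": [0, 0, -10], "slide": [0.01, -0.02, 0], "grip": 1}]'

```text
time: 18.55
ee_pos: [0.4782, -0.1951, 0.2402]
eef_rot: [0.525, 0.851, -0.0, -0.0]
ft_force: [0.8, 0.1, -0.4]
width: 0.0323
grip_force: 0.0
```

Emit:
arm_command --steps '[{"rot": [0, 0, -10], "slide": [0.01, -0.02, 0], "grip": 1}, {"rot": [0, 0, -10], "slide": [0.01, -0.02, 0], "grip": 1}, {"rot": [0, 0, -7], "slide": [0, -0.02, 0], "grip": 1}, {"rot": [0, 0, 0], "slide": [0, 0, 0], "grip": 1}, {"rot": [0, 0, 0], "slide": [0, 0, 0], "grip": 1}, {"rot": [0, 0, 0], "slide": [0, 0, 0], "grip": 1}, {"rot": [0, 0, 0], "slide": [0, 0, 0], "grip": 1}, {"rot": [0, 0, 0], "slide": [0, 0, 0], "grip": 1}]'

```text
time: 19.55
ee_pos: [0.4981, -0.2542, 0.2407]
eef_rot: [0.707, 0.707, 0.0, 0.0]
ft_force: [0.2, 0.4, 0.6]
width: 0.0868
grip_force: 0.0
```

```bash
python3 - <<'E'
from h import *
p=shot('wrist','w5')
print([(np.array(q['bbox']).round(),toworld(p,cen(q['bbox']),.035),round(q['conf'],2)) for q in eyes.look_for('onion_1',p)])
print(sensors.read_state()['ee_pos'],sensors.read_state()['eef_rot'].round(3))
E
```

```text
[(array([301., 257., 346., 280.]), array([ 0.5591, -0.375 ,  0.035 ]), 0.94), (array([170., 307., 204., 341.]), array([ 0.3681, -0.471 ,  0.035 ]), 0.92), (array([225., 181., 282., 239.]), array([ 0.4708, -0.2959,  0.035 ]), 0.89), (array([228., 264., 279., 312.]), array([ 0.4682, -0.4045,  0.035 ]), 0.72), (array([213.,  10., 234.,  34.]), array([ 0.439 , -0.0748,  0.035 ]), 0.59)]
[ 0.49804687 -0.25436594  0.24063251] [0.707 0.707 0.    0.   ]
```

View pics/w5.png

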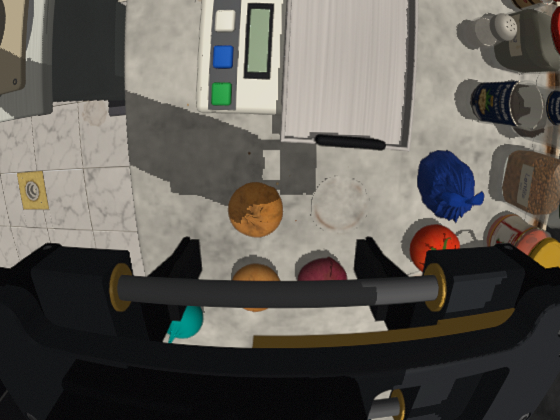

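The wrist view shows brown onion 1 at (256,209), brown 2 at (255,288), red at (323,270), the turquoise decoy at (187,322), and the pan square on the scale. I'll take brown 1 first.

Emit:
arm_command --steps '[{"rot": [0, 0, 0], "slide": [-0.013, -0.023, 0], "grip": 1}, {"rot": [0, 0, 0], "slide": [-0.013, -0.023, -0.03], "grip": 1}, {"rot": [0, 0, 0], "slide": [0, 0, -0.05], "grip": 1}, {"rot": [0, 0, 0], "slide": [0, 0, -0.05], "grip": 1}, {"rot": [0, 0, 0], "slide": [0, 0, -0.05], "grip": 1}, {"rot": [0, 0, 0], "slide": [0, 0, -0.03], "grip": 1}, {"rot": [0, 0, 0], "slide": [0, 0, -0.012], "grip": 1}, {"rot": [0, 0, 0], "slide": [0, 0, 0], "grip": 1}]' --newtons 20

```text
time: 20.65
ee_pos: [0.472, -0.3005, 0.0186]
eef_rot: [0.707, 0.707, -0.0, -0.0]
ft_force: [0.3, -0.3, 0.3]
width: 0.087
grip_force: 0.0
```

Emit:
arm_command --steps '[{"rot": [0, 0, 0], "slide": [0, 0, 0], "grip": 0.5}, {"rot": [0, 0, 0], "slide": [0, 0, 0], "grip": 0.5}, {"rot": [0, 0, 0], "slide": [0, 0, 0], "grip": 0.5}, {"rot": [0, 0, 0], "slide": [0, 0, 0], "grip": 0.5}, {"rot": [0, 0, 0], "slide": [0, 0, 0.02], "grip": 0.5}, {"rot": [0, 0, 0], "slide": [0, 0, 0.04], "grip": 0.5}, {"rot": [0, 0, 0], "slide": [0, 0, 0.04], "grip": 0.5}, {"rot": [0, 0, 0], "slide": [0, 0, 0.02], "grip": 0.5}]'

```text
time: 21.65
ee_pos: [0.4726, -0.3009, 0.1408]
eef_rot: [0.707, 0.707, 0.0, 0.001]
ft_force: [0.3, -0.1, -1.5]
width: 0.0649
grip_force: 20.0
```

Emit:
arm_command --steps '[{"rot": [0, 0, 0], "slide": [0.016, 0.03, 0], "grip": 0.5}, {"rot": [0, 0, 0], "slide": [0.016, 0.047, 0], "grip": 0.5}, {"rot": [0, 0, 0], "slide": [0.016, 0.05, 0], "grip": 0.5}, {"rot": [0, 0, 0], "slide": [0.016, 0.05, 0], "grip": 0.5}, {"rot": [0, 0, 0], "slide": [0.016, 0.05, 0], "grip": 0.5}, {"rot": [0, 0, 0], "slide": [0.019, 0.04, 0], "grip": 0.5}, {"rot": [0, 0, 0], "slide": [0, 0, 0], "grip": 0.5}, {"rot": [0, 0, 0], "slide": [0, 0, -0.02], "grip": 0.5}]'

```text
time: 22.65
ee_pos: [0.5719, -0.0338, 0.1194]
eef_rot: [0.707, 0.707, 0.001, 0.001]
ft_force: [-0.3, -1.4, -1.9]
width: 0.0648
grip_force: 20.0
```

Emit:
arm_command --steps '[{"rot": [0, 0, 0], "slide": [0, 0, -0.02], "grip": 0.5}, {"rot": [0, 0, 0], "slide": [0, 0, -0.015], "grip": 0.5}, {"rot": [0, 0, 0], "slide": [0, 0, -0.006], "grip": 0.5}, {"rot": [0, 0, 0], "slide": [0, 0, 0], "grip": 0.5}, {"rot": [0, 0, 0], "slide": [0, 0, 0], "grip": 0.88}, {"rot": [0, 0, 0], "slide": [0, 0, 0], "grip": 0.88}, {"rot": [0, 0, 0], "slide": [0, 0, 0], "grip": 0.88}, {"rot": [0, 0, 0], "slide": [0, 0, 0], "grip": 0.88}]'

```text
time: 23.65
ee_pos: [0.5711, -0.0334, 0.0776]
eef_rot: [0.707, 0.707, 0.0, 0.0]
ft_force: [0.4, 0.5, 0.2]
width: 0.0762
grip_force: 0.0
```

Emit:
arm_command --steps '[{"rot": [0, 0, 0], "slide": [0, 0, 0.03], "grip": 0.88}, {"rot": [0, 0, 0], "slide": [0, 0, 0.04], "grip": 0.88}, {"rot": [0, 0, 0], "slide": [0, 0, 0.04], "grip": 0.88}, {"rot": [0, 0, 0], "slide": [-0.01, -0.05, 0.04], "grip": 1}, {"rot": [0, 0, 0], "slide": [-0.02, -0.06, 0], "grip": 1}, {"rot": [0, 0, 0], "slide": [-0.02, -0.06, 0], "grip": 1}, {"rot": [0, 0, 0], "slide": [-0.02, -0.06, 0], "grip": 1}, {"rot": [0, 0, 0], "slide": [0, 0, 0], "grip": 1}]'

```text
time: 24.65
ee_pos: [0.4994, -0.2654, 0.2262]
eef_rot: [0.71, 0.704, -0.001, 0.0]
ft_force: [0.4, 1.3, -0.0]
width: 0.0871
grip_force: 0.0
```

```bash
python3 - <<'E'
from h import *
p=shot('wrist','w6')
print([(np.array(q['bbox']).round(),toworld(p,cen(q['bbox']),.035),toworld(p,cen(q['bbox']),.095),round(q['conf'],2)) for q in eyes.look_for('onion_1',p)])
for c in ('side','scene'):
    p=shot(c)
    print([(np.array(q['bbox']).round(),toworld(p,cen(q['bbox']),.033),round(q['conf'],2)) for q in eyes.look_for('onion_1',p)])
print([toworld(p,u,0) for u in ((380,388),(560,400))])
d=shot('side');print('bin',[toworld(d,u,.0) for u in ((430,232),(497,240))], [toworld(d,u,.25) for u in ((426,170),(530,175),(470,198))])
print(sensors.read_state()['ee_pos'])
E
```

```text
[(array([300., 253., 352., 278.]), array([ 0.5594, -0.375 ,  0.035 ]), array([ 0.5495, -0.3427,  0.095 ]), 0.96), (array([227., 262., 282., 312.]), array([ 0.4707, -0.4046,  0.035 ]), array([ 0.4759, -0.3674,  0.095 ]), 0.82), (array([166., 307., 203., 343.]), array([ 0.3682, -0.4727,  0.035 ]), array([ 0.3908, -0.4238,  0.095 ]), 0.61), (array([273.,   0., 421., 140.]), array([ 0.5763, -0.1447,  0.035 ]), array([ 0.5636, -0.1516,  0.095 ]), 0.4)]
[(array([373., 214., 392., 232.]), array([ 0.552 , -0.3953,  0.033 ]), 0.79), (array([378., 230., 402., 252.]), array([ 0.4629, -0.4028,  0.033 ]), 0.75), (array([404., 253., 429., 276.]), array([ 0.3545, -0.4628,  0.033 ]), 0.75), (array([246., 181., 259., 201.]), array([0.7555, 0.0483, 0.033 ]), 0.28)]
[(array([288., 344., 319., 376.]), array([ 0.3523, -0.4652,  0.033 ]), 0.96), (array([352., 291., 367., 315.]), array([ 0.5495, -0.3942,  0.033 ]), 0.78), (array([321., 303., 352., 338.]), array([ 0.472 , -0.4115,  0.033 ]), 0.6), (array([282., 196., 297., 218.]), array([0.604 , 0.0329, 0.033 ]), 0.43), (array([238., 222., 338., 275.]), array([ 0.5016, -0.1396,  0.033 ]), 0.31)]
[array([ 0.4655, -0.5751,  0.    ]), array([ 0.7582, -0.7667,  0.    ])]
bin [array([ 0.5287, -0.5614,  0.    ]), array([ 0.4752, -0.7754,  0.    ])] [array([ 0.5554, -0.5065,  0.25  ]), array([ 0.5068, -0.8177,  0.25  ]), array([ 0.4116, -0.5961,  0.25  ])]
[ 0.50269329 -0.25826848  0.2261209 ]
```

```bash
python3 - <<'E'
from h import *
from scipy.optimize import least_squares
s=shot('scene');d=shot('side')
t=np.linspace(0,2*np.pi,200)
def ext(p,c):
    q=np.array([proj(p,[c[0]+c[2]*np.cos(a),c[1]+c[2]*np.sin(a),c[3]]) for a in t]);return q.min(0),q.max(0)
def f(c):
    a,b=ext(d,c); e,g=ext(s,c)
    return [a[0]-426,b[0]-532,a[1]-137,b[1]-198,e[0]-365,e[1]-240]
r=least_squares(f,[.52,-.66,.15,.25]);print(r.x,r.fun)
E
```

```text
[ 0.52456691 -0.65080195  0.15477983  0.28465976] [-0.34086714  0.1842388   0.08635994 -0.67929907 -0.17402323  0.35644085]
```

Emit:
arm_command --steps '[{"rot": [0, 0, 9], "slide": [-0.007, -0.03, 0], "grip": 1}, {"rot": [0, 0, 9], "slide": [-0.007, -0.03, 0], "grip": 1}, {"rot": [0, 0, 9], "slide": [-0.006, -0.03, 0], "grip": 1}, {"rot": [0, 0, 9], "slide": [-0.006, -0.03, 0], "grip": 1}, {"rot": [0, 0, 9], "slide": [-0.006, -0.029, 0], "grip": 1}, {"rot": [0, 0, 0], "slide": [0, 0, 0], "grip": 1}, {"rot": [0, 0, 0], "slide": [0, 0, 0], "grip": 1}, {"rot": [0, 0, 0], "slide": [0, 0, 0], "grip": 1}]'

```text
time: 26.1
ee_pos: [0.4708, -0.4074, 0.2263]
eef_rot: [0.382, 0.924, 0.0, 0.0]
ft_force: [0.1, -0.3, 0.9]
width: 0.0873
grip_force: 0.0
```

```bash
python3 - <<'E'
from h import *
p=shot('wrist','w7')
print([(np.array(q['bbox']).round(),toworld(p,cen(q['bbox']),.035),round(q['conf'],2)) for q in eyes.look_for('onion_1',p)])
print(sensors.read_state()['ee_pos'])
E
```

```text
[(array([534.,  12., 560.,  67.]), array([0.588 , 0.0043, 0.035 ]), 0.95), (array([244., 150., 308., 209.]), array([ 0.4712, -0.4089,  0.035 ]), 0.76), (array([146., 115., 204., 174.]), array([ 0.3616, -0.4607,  0.035 ]), 0.73), (array([311., 195., 364., 249.]), array([ 0.5583, -0.3934,  0.035 ]), 0.68)]
[ 0.47061137 -0.40770445  0.22628709]
```

View pics/w7.png

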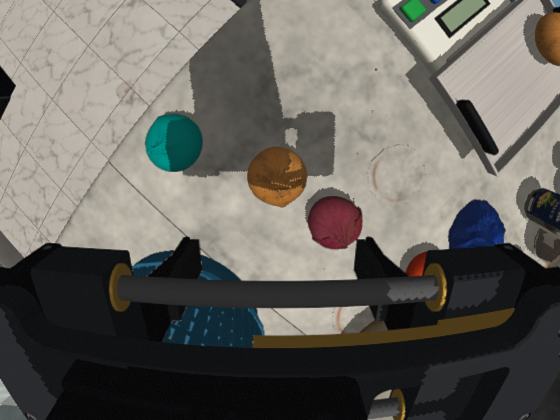

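The wrist view shows brown 2 at (277,177) under the tool, the red onion at (335,222), the decoy at (174,142), and brown 1 in the pan at (555,38). I descend on brown 2 diagonally.

Emit:
arm_command --steps '[{"rot": [0, 0, 0], "slide": [0, -0.001, -0.04], "grip": 1}, {"rot": [0, 0, 0], "slide": [0, 0, -0.05], "grip": 1}, {"rot": [0, 0, 0], "slide": [0, 0, -0.05], "grip": 1}, {"rot": [0, 0, 0], "slide": [0, 0, -0.04], "grip": 1}, {"rot": [0, 0, 0], "slide": [0, 0, -0.02], "grip": 1}, {"rot": [0, 0, 0], "slide": [0, 0, -0.008], "grip": 1}, {"rot": [0, 0, 0], "slide": [0, 0, 0], "grip": 1}, {"rot": [0, 0, 0], "slide": [0, 0, 0], "grip": 0.5}]'

```text
time: 27.2
ee_pos: [0.4709, -0.4102, 0.0197]
eef_rot: [0.383, 0.924, -0.0, 0.001]
ft_force: [0.8, 0.0, 0.6]
width: 0.0824
grip_force: 0.0
```

Emit:
arm_command --steps '[{"rot": [0, 0, 0], "slide": [0, 0, 0], "grip": 0.5}, {"rot": [0, 0, 0], "slide": [0, 0, 0], "grip": 0.5}, {"rot": [0, 0, 0], "slide": [0, 0, 0], "grip": 0.5}, {"rot": [0, 0, 0], "slide": [0, 0, 0], "grip": 0.5}, {"rot": [0, 0, 0], "slide": [0, 0, 0.02], "grip": 0.5}, {"rot": [0, 0, 0], "slide": [0, 0, 0.04], "grip": 0.5}, {"rot": [0, 0, 0], "slide": [0, 0, 0.04], "grip": 0.5}, {"rot": [0, 0, 0], "slide": [0, 0, 0.02], "grip": 0.5}]'

```text
time: 28.2
ee_pos: [0.4707, -0.4103, 0.1418]
eef_rot: [0.383, 0.924, -0.0, 0.002]
ft_force: [0.3, -0.5, -1.7]
width: 0.0642
grip_force: 20.0
```

Emit:
arm_command --steps '[{"rot": [0, 0, 0], "slide": [0.01, 0.03, 0], "grip": 0.5}, {"rot": [0, 0, -9], "slide": [0.015, 0.045, 0], "grip": 0.5}, {"rot": [0, 0, -9], "slide": [0.02, 0.045, 0], "grip": 0.5}, {"rot": [0, 0, -9], "slide": [0.02, 0.045, 0], "grip": 0.5}, {"rot": [0, 0, -9], "slide": [0.02, 0.045, 0], "grip": 0.5}, {"rot": [0, 0, -9], "slide": [0.014, 0.033, 0], "grip": 0.5}, {"rot": [0, 0, 0], "slide": [0, 0, 0], "grip": 0.5}, {"rot": [0, 0, 0], "slide": [0, 0, -0.02], "grip": 0.5}]'

```text
time: 29.2
ee_pos: [0.5701, -0.1673, 0.1202]
eef_rot: [0.707, 0.708, 0.001, 0.002]
ft_force: [0.4, -0.7, 0.1]
width: 0.064
grip_force: 20.0
```

```bash
python3 - <<'E'
from h import *
p=shot('wrist')
print([(np.array(q['bbox']).round(),toworld(p,cen(q['bbox']),.093),round(q['conf'],2)) for q in eyes.look_for('onion_1',p)])
print(sensors.read_state()['ee_pos'],sensors.read_state()['eef_rot'])
E
```

```text
[(array([212., 199., 346., 327.]), array([ 0.5725, -0.1862,  0.093 ]), 0.82), (array([219.,   0., 336.,  70.]), array([ 0.5713, -0.0454,  0.093 ]), 0.82), (array([101., 133., 124., 167.]), array([ 0.4665, -0.1103,  0.093 ]), 0.41)]
[ 0.56754312 -0.16730868  0.11697456] [ 0.70704945  0.70716261 -0.000989   -0.00106509]
```

Emit:
arm_command --steps '[{"rot": [0, 0, 0], "slide": [0, 0, -0.015], "grip": 0.5}, {"rot": [0, 0, 0], "slide": [0, 0, -0.015], "grip": 0.5}, {"rot": [0, 0, 0], "slide": [0, 0, -0.009], "grip": 0.5}, {"rot": [0, 0, 0], "slide": [0, 0, 0], "grip": 0.5}, {"rot": [0, 0, 0], "slide": [0, 0, 0], "grip": 0.88}, {"rot": [0, 0, 0], "slide": [0, 0, 0], "grip": 0.88}, {"rot": [0, 0, 0], "slide": [0, 0, 0], "grip": 0.88}, {"rot": [0, 0, 0], "slide": [0, 0, 0], "grip": 0.88}]'

```text
time: 30.3
ee_pos: [0.5691, -0.1666, 0.0792]
eef_rot: [0.707, 0.707, 0.0, 0.0]
ft_force: [0.4, 0.3, -1.2]
width: 0.0762
grip_force: 0.0
```

Emit:
arm_command --steps '[{"rot": [0, 0, 0], "slide": [0, 0, 0.03], "grip": 0.88}, {"rot": [0, 0, 0], "slide": [0, 0, 0.04], "grip": 0.88}, {"rot": [0, 0, 0], "slide": [0, 0, 0.04], "grip": 0.88}, {"rot": [0, 0, 0], "slide": [0, -0.05, 0.03], "grip": 1}, {"rot": [0, 0, 0], "slide": [-0.01, -0.05, 0], "grip": 1}, {"rot": [0, 0, 0], "slide": [-0.008, -0.03, 0], "grip": 1}, {"rot": [0, 0, 0], "slide": [0, 0, 0], "grip": 1}, {"rot": [0, 0, 0], "slide": [0, 0, 0], "grip": 1}]'

```text
time: 31.3
ee_pos: [0.5515, -0.2956, 0.2191]
eef_rot: [0.707, 0.707, 0.0, -0.0]
ft_force: [0.6, 0.8, -0.3]
width: 0.0869
grip_force: 0.0
```

```bash
python3 - <<'E'
from h import *
p=shot('wrist','w8')
print([(np.array(q['bbox']).round(),toworld(p,cen(q['bbox']),.035),toworld(p,cen(q['bbox']),.093),round(q['conf'],2)) for q in eyes.look_for('onion_1',p)])
for c in ('side','scene'):
    p=shot(c)
    print([(np.array(q['bbox']).round(),toworld(p,cen(q['bbox']),.033),toworld(p,cen(q['bbox']),.093),round(q['conf'],2)) for q in eyes.look_for('onion_1',p)])
print(sensors.read_state()['ee_pos'])
E
```

```text
[(array([258.,  14., 341.,  88.]), array([ 0.5754, -0.1558,  0.035 ]), array([ 0.5716, -0.1659,  0.093 ]), 0.72), (array([258., 236., 310., 279.]), array([ 0.5608, -0.3889,  0.035 ]), array([ 0.5594, -0.3599,  0.093 ]), 0.64)]
[(array([405., 254., 431., 277.]), array([ 0.3516, -0.4654,  0.033 ]), array([ 0.2991, -0.4402,  0.093 ]), 0.66), (array([373., 214., 392., 230.]), array([ 0.5573, -0.398 ,  0.033 ]), array([ 0.494 , -0.3764,  0.093 ]), 0.58)]
[(array([305., 215., 334., 243.]), array([ 0.6239, -0.1062,  0.033 ]), array([ 0.5773, -0.1717,  0.093 ]), 0.9), (array([351., 289., 364., 316.]), array([ 0.5449, -0.3906,  0.033 ]), array([ 0.5046, -0.4335,  0.093 ]), 0.78), (array([278., 192., 303., 218.]), array([0.6134, 0.0392, 0.033 ]), array([ 0.5677, -0.0378,  0.093 ]), 0.72), (array([289., 344., 322., 376.]), array([ 0.3561, -0.4666,  0.033 ]), array([ 0.3308, -0.5035,  0.093 ]), 0.67)]
[ 0.5514223  -0.29580047  0.21918811]
```

Emit:
arm_command --steps '[{"rot": [0, 0, 0], "slide": [0.0055, -0.05, 0], "grip": 1}, {"rot": [0, 0, 0], "slide": [0, -0.05, -0.02], "grip": 1}, {"rot": [0, 0, 0], "slide": [0, 0, -0.05], "grip": 1}, {"rot": [0, 0, 0], "slide": [0, 0, -0.05], "grip": 1}, {"rot": [0, 0, 0], "slide": [0, 0, -0.05], "grip": 1}, {"rot": [0, 0, 0], "slide": [0, 0, -0.025], "grip": 1}, {"rot": [0, 0, 0], "slide": [0, 0, -0.007], "grip": 1}, {"rot": [0, 0, 0], "slide": [0, 0, 0], "grip": 1}]'

```text
time: 32.6
ee_pos: [0.557, -0.3966, 0.0178]
eef_rot: [0.707, 0.707, 0.0, 0.0]
ft_force: [0.6, 0.5, 1.1]
width: 0.0874
grip_force: 0.0
```

Emit:
arm_command --steps '[{"rot": [0, 0, 0], "slide": [0, 0, 0], "grip": 0.5}, {"rot": [0, 0, 0], "slide": [0, 0, 0], "grip": 0.5}, {"rot": [0, 0, 0], "slide": [0, 0, 0], "grip": 0.5}, {"rot": [0, 0, 0], "slide": [0, 0, 0], "grip": 0.5}, {"rot": [0, 0, 0], "slide": [0, 0, 0], "grip": 0.5}, {"rot": [0, 0, 0], "slide": [0, 0, 0.03], "grip": 0.5}, {"rot": [0, 0, 0], "slide": [0, 0, 0.05], "grip": 0.5}, {"rot": [0, 0, 0], "slide": [0, 0, 0.05], "grip": 0.5}]'

```text
time: 33.6
ee_pos: [0.556, -0.3963, 0.1479]
eef_rot: [0.707, 0.707, -0.0, -0.001]
ft_force: [0.2, -0.9, -1.3]
width: 0.065
grip_force: 20.0
```

Emit:
arm_command --steps '[{"rot": [0, 0, 0], "slide": [0, 0.02, 0.04], "grip": 0.5}, {"rot": [0, 0, 0], "slide": [0.004, 0.04, 0], "grip": 0.5}, {"rot": [0, 0, 0], "slide": [0.004, 0.05, 0], "grip": 0.5}, {"rot": [0, 0, 0], "slide": [0.005, 0.05, 0], "grip": 0.5}, {"rot": [0, 0, 0], "slide": [0.005, 0.05, 0], "grip": 0.5}, {"rot": [0, 0, 0], "slide": [0.005, 0.05, 0], "grip": 0.5}, {"rot": [0, 0, 0], "slide": [0.005, 0.034, 0], "grip": 0.5}, {"rot": [0, 0, 0], "slide": [0, 0, -0.01], "grip": 0.5}]'

```text
time: 34.6
ee_pos: [0.5853, -0.0988, 0.1773]
eef_rot: [0.705, 0.709, 0.001, -0.0]
ft_force: [0.2, -0.5, -1.9]
width: 0.0649
grip_force: 20.0
```

Emit:
arm_command --steps '[{"rot": [0, 0, 0], "slide": [0, 0, -0.03], "grip": 0.5}, {"rot": [0, 0, 0], "slide": [0, 0, -0.03], "grip": 0.5}, {"rot": [0, 0, 0], "slide": [0, 0, -0.02], "grip": 0.5}, {"rot": [0, 0, 0], "slide": [0, 0, -0.01], "grip": 0.5}, {"rot": [0, 0, 0], "slide": [0, 0, -0.005], "grip": 0.5}, {"rot": [0, 0, 0], "slide": [0, 0, 0], "grip": 0.5}, {"rot": [0, 0, 0], "slide": [0, 0, 0], "grip": 0.5}, {"rot": [0, 0, 0], "slide": [0, 0, 0], "grip": 0.5}]'

```text
time: 35.6
ee_pos: [0.5849, -0.1027, 0.0828]
eef_rot: [0.707, 0.707, 0.0, 0.0]
ft_force: [0.0, 0.2, -1.2]
width: 0.0648
grip_force: 20.0
```

Emit:
arm_command --steps '[{"rot": [0, 0, 0], "slide": [0, 0, 0], "grip": 0.86}, {"rot": [0, 0, 0], "slide": [0, 0, 0], "grip": 0.86}, {"rot": [0, 0, 0], "slide": [0, 0, 0], "grip": 0.86}, {"rot": [0, 0, 0], "slide": [0, 0, 0.01], "grip": 0.88}, {"rot": [0, 0, 0], "slide": [0, 0, 0.03], "grip": 0.88}, {"rot": [0, 0, 0], "slide": [0, 0, 0.04], "grip": 0.88}, {"rot": [0, 0, 0], "slide": [0, 0, 0.04], "grip": 0.88}, {"rot": [0, 0, 0], "slide": [0, -0.04, 0.04], "grip": 0.88}]'

```text
time: 36.6
ee_pos: [0.5852, -0.1394, 0.2445]
eef_rot: [0.705, 0.709, 0.001, -0.0]
ft_force: [1.3, -1.4, -0.2]
width: 0.0764
grip_force: 0.0
```

Emit:
arm_command --steps '[{"rot": [0, 0, 0], "slide": [0, -0.05, 0], "grip": 0.88}, {"rot": [0, 0, 0], "slide": [0, -0.05, 0], "grip": 0.5}, {"rot": [0, 0, 0], "slide": [0, 0, 0], "grip": 0}, {"rot": [0, 0, 0], "slide": [0, 0, 0], "grip": 0}, {"rot": [0, 0, 0], "slide": [0, 0, 0], "grip": 0}, {"rot": [0, 0, 0], "slide": [0, 0, 0], "grip": 0}, {"rot": [0, 0, 0], "slide": [0, 0, 0], "grip": 0}, {"rot": [0, 0, 0], "slide": [0, 0, 0], "grip": 0}]'

```text
time: 37.6
ee_pos: [0.5846, -0.2423, 0.2422]
eef_rot: [0.707, 0.707, 0.0, -0.0]
ft_force: [-0.3, 0.1, -1.1]
width: 0.0144
grip_force: 0.0
```

```bash
python3 - <<'E'
from h import *
p=shot('wrist','w9')
print([(np.array(q['bbox']).round(),toworld(p,cen(q['bbox']),.093),round(q['conf'],2)) for q in eyes.look_for('onion_1',p)])
q=shot('scene')
print([(np.array(r['bbox']).round(),toworld(q,cen(r['bbox']),.093),round(r['conf'],2)) for r in eyes.look_for('onion_1',q)])
a=p['pixels'];b=cv2.resize(q['pixels'][170:280,220:366],(560,422))
cv2.imwrite('pics/c9.png',cv2.resize(cv2.cvtColor(np.vstack([a,b]),cv2.COLOR_RGB2BGR),(398,598)))
print(sensors.read_state()['ee_pos'])
E
```

```text
[(array([109., 304., 136., 336.]), array([ 0.3836, -0.4181,  0.093 ]), 0.91), (array([246.,  15., 314.,  81.]), array([ 0.588 , -0.1057,  0.093 ]), 0.81), (array([226.,  79., 298., 145.]), array([ 0.571 , -0.1676,  0.093 ]), 0.68), (array([236.,   0., 287.,  12.]), array([ 0.5705, -0.0633,  0.093 ]), 0.62)]
[(array([290., 346., 322., 377.]), array([ 0.3297, -0.5063,  0.093 ]), 0.94), (array([277., 192., 304., 217.]), array([ 0.5694, -0.0337,  0.093 ]), 0.9), (array([303., 218., 331., 241.]), array([ 0.572 , -0.1716,  0.093 ]), 0.58), (array([299., 204., 319., 224.]), array([ 0.5889, -0.1014,  0.093 ]), 0.55)]
[ 0.58456685 -0.24256911  0.24212251]
```

View pics/c9.png

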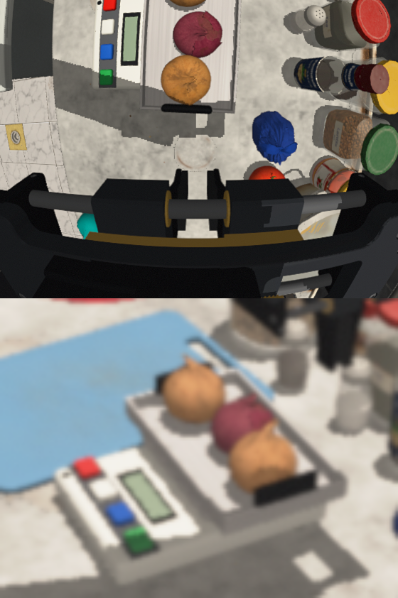

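All three onions lie in the pan. Next is the green key.

Emit:
arm_command --steps '[{"rot": [0, 0, 10], "slide": [-0.02, 0.01, 0], "grip": 0}, {"rot": [0, 0, 10], "slide": [-0.02, 0.01, 0], "grip": 0}, {"rot": [0, 0, 10], "slide": [-0.02, 0.01, 0], "grip": 0}, {"rot": [0, 0, 10], "slide": [-0.02, 0.01, 0], "grip": 0}, {"rot": [0, 0, 10], "slide": [-0.02, 0.01, 0], "grip": 0}, {"rot": [0, 0, 10], "slide": [-0.02, 0.01, 0], "grip": 0}, {"rot": [0, 0, 10], "slide": [-0.02, 0.015, 0], "grip": 0}, {"rot": [0, 0, 10], "slide": [-0.009, 0.01, 0], "grip": 0}]'

```text
time: 38.8
ee_pos: [0.4348, -0.1572, 0.2424]
eef_rot: [0.084, 0.996, -0.0, 0.0]
ft_force: [0.3, 0.6, -0.1]
width: 0.0003
grip_force: 0.0
```

Emit:
arm_command --steps '[{"rot": [0, 0, 7], "slide": [0, 0, -0.03], "grip": 0}, {"rot": [0, 0, 0], "slide": [0, 0, -0.04], "grip": 0}, {"rot": [0, 0, 0], "slide": [0, 0, -0.04], "grip": 0}, {"rot": [0, 0, 0], "slide": [0, 0, -0.04], "grip": 0}, {"rot": [0, 0, 0], "slide": [0, 0, -0.03], "grip": 0}, {"rot": [0, 0, 0], "slide": [0, 0, -0.01], "grip": 0}, {"rot": [0, 0, 0], "slide": [0, 0, 0], "grip": 0}, {"rot": [0, 0, 0], "slide": [0, 0, 0], "grip": 0}]'

```text
time: 39.8
ee_pos: [0.4365, -0.1579, 0.0534]
eef_rot: [0.026, 1.0, -0.0, 0.001]
ft_force: [0.9, -0.7, -0.3]
width: 0.0004
grip_force: 0.0
```

Emit:
arm_command --steps '[{"rot": [0, 0, 0], "slide": [0, 0, -0.006], "grip": 0}, {"rot": [0, 0, 0], "slide": [0, 0, -0.003], "grip": 0}, {"rot": [0, 0, 0], "slide": [0, 0, -0.003], "grip": 0}, {"rot": [0, 0, 0], "slide": [0, 0, -0.0005], "grip": 0}, {"rot": [0, 0, 0], "slide": [0, 0, 0], "grip": 0}, {"rot": [0, 0, 0], "slide": [0, 0, 0], "grip": 0}, {"rot": [0, 0, 0], "slide": [0, 0, 0], "grip": 0}, {"rot": [0, 0, 0], "slide": [0, 0, 0], "grip": 0}]'

```text
time: 40.8
ee_pos: [0.4361, -0.1578, 0.0409]
eef_rot: [0.026, 1.0, -0.0, 0.0]
ft_force: [-4.9, 0.9, 17.2]
width: 0.0006
grip_force: 8.8
```

Emit:
arm_command --steps '[{"rot": [0, 0, 0], "slide": [0, 0, 0.03], "grip": 0}, {"rot": [0, 0, 0], "slide": [0, 0, 0.06], "grip": 0}, {"rot": [0, 0, 0], "slide": [0, 0, 0.06], "grip": 0}, {"rot": [0, 0, -10], "slide": [0.01, 0, 0.04], "grip": 0.5}, {"rot": [0, 0, -10], "slide": [0.02, 0, 0], "grip": 0.5}, {"rot": [0, 0, -10], "slide": [0.02, 0, 0], "grip": 0.88}, {"rot": [0, 0, -10], "slide": [0.02, 0, 0], "grip": 0.88}, {"rot": [0, 0, -10], "slide": [0.02, 0, 0], "grip": 0.88}]'

```text
time: 41.8
ee_pos: [0.526, -0.1576, 0.2293]
eef_rot: [0.449, 0.894, -0.0, -0.0]
ft_force: [0.1, -0.1, -0.3]
width: 0.0423
grip_force: 0.0
```

Emit:
arm_command --steps '[{"rot": [0, 0, -10], "slide": [0.02, 0, 0], "grip": 0.88}, {"rot": [0, 0, -10], "slide": [0.02, 0, 0], "grip": 0.88}, {"rot": [0, 0, -10], "slide": [0.004, -0.01, 0], "grip": 1}, {"rot": [0, 0, -7], "slide": [0, 0, 0], "grip": 1}, {"rot": [0, 0, 0], "slide": [0, 0, 0], "grip": 1}, {"rot": [0, 0, 0], "slide": [0, 0, 0], "grip": 1}, {"rot": [0, 0, 0], "slide": [0, 0, 0], "grip": 1}, {"rot": [0, 0, 0], "slide": [0, 0, 0], "grip": 1}]'

```text
time: 42.8
ee_pos: [0.5696, -0.1676, 0.2297]
eef_rot: [0.707, 0.707, 0.0, 0.0]
ft_force: [-0.7, 0.7, 0.2]
width: 0.0872
grip_force: 0.0
```

```bash
cat >> h.py <<'E'
def onions(c,z):
    p=shot(c)
    for q in eyes.look_for('onion_1',p): print(c,np.array(q['bbox']).round(),toworld(p,cen(q['bbox']),z),round(q['conf'],2))
def pos(): s=sensors.read_state();print(s['ee_pos'].round(4),s['eef_rot'].round(3),s['time'])
E
python3 -c "
from h import *
onions('wrist',.093);onions('scene',.093);pos()"
```

```text
wrist [239. 157. 315. 229.] [ 0.5701 -0.1693  0.093 ] 0.61
wrist [259.  90. 334. 161.] [ 0.588  -0.1048  0.093 ] 0.61
wrist [243.  10. 314.  83.] [ 0.5715 -0.0322  0.093 ] 0.6
scene [288. 344. 322. 375.] [ 0.3302 -0.5027  0.093 ] 0.86
scene [304. 221. 330. 244.] [ 0.5636 -0.1822  0.093 ] 0.67
scene [278. 191. 304. 218.] [ 0.5713 -0.0332  0.093 ] 0.57
scene [298. 205. 321. 228.] [ 0.5852 -0.1095  0.093 ] 0.56
[ 0.5696 -0.1676  0.2297] [0.707 0.707 0.    0.   ] 43.0
```

Emit:
arm_command --steps '[{"rot": [0, 0, 0], "slide": [0.0005, -0.0015, -0.03], "grip": 1}, {"rot": [0, 0, 0], "slide": [0, 0, -0.04], "grip": 1}, {"rot": [0, 0, 0], "slide": [0, 0, -0.04], "grip": 1}, {"rot": [0, 0, 0], "slide": [0, 0, -0.025], "grip": 1}, {"rot": [0, 0, 0], "slide": [0, 0, -0.013], "grip": 1}, {"rot": [0, 0, 0], "slide": [0, 0, 0], "grip": 1}, {"rot": [0, 0, 0], "slide": [0, 0, 0], "grip": 0.5}, {"rot": [0, 0, 0], "slide": [0, 0, 0], "grip": 0.5}]'

```text
time: 44.0
ee_pos: [0.5708, -0.1693, 0.0828]
eef_rot: [0.707, 0.707, 0.001, 0.001]
ft_force: [-0.4, -0.7, -0.9]
width: 0.0744
grip_force: 0.0
```

Emit:
arm_command --steps '[{"rot": [0, 0, 0], "slide": [0, 0, 0], "grip": 0.5}, {"rot": [0, 0, 0], "slide": [0, 0, 0], "grip": 0.5}, {"rot": [0, 0, 0], "slide": [0, 0, 0], "grip": 0.5}, {"rot": [0, 0, 0], "slide": [0, 0, 0.01], "grip": 0.5}, {"rot": [0, 0, 0], "slide": [0, 0, 0.03], "grip": 0.5}, {"rot": [0, 0, 0], "slide": [0, 0, 0.04], "grip": 0.5}, {"rot": [0, 0, 0], "slide": [0, 0, 0.03], "grip": 0.5}, {"rot": [0, 0, 0], "slide": [0, 0, 0.01], "grip": 0.5}]'

```text
time: 45.0
ee_pos: [0.5708, -0.1693, 0.2038]
eef_rot: [0.707, 0.707, 0.001, 0.001]
ft_force: [0.7, -0.5, -2.2]
width: 0.0642
grip_force: 20.0
```

Emit:
arm_command --steps '[{"rot": [0, 0, 0], "slide": [-0.005, 0.03, 0], "grip": 0.5}, {"rot": [0, 0, 0], "slide": [-0.008, 0.05, 0], "grip": 0.5}, {"rot": [0, 0, 0], "slide": [-0.008, 0.05, 0], "grip": 0.5}, {"rot": [0, 0, 0], "slide": [-0.008, 0.05, 0], "grip": 0.5}, {"rot": [0, 0, 0], "slide": [-0.008, 0.05, 0], "grip": 0.5}, {"rot": [0, 0, 0], "slide": [-0.008, 0.05, 0], "grip": 0.5}, {"rot": [0, 0, 0], "slide": [-0.008, 0.05, 0], "grip": 0.5}, {"rot": [0, 0, 0], "slide": [-0.008, 0.039, 0], "grip": 0.5}]'

```text
time: 46.0
ee_pos: [0.5079, 0.202, 0.2006]
eef_rot: [0.707, 0.708, -0.001, -0.0]
ft_force: [0.3, 0.0, -1.0]
width: 0.0639
grip_force: 20.0
```

Emit:
arm_command --steps '[{"rot": [0, 0, 0], "slide": [0, 0, -0.03], "grip": 0.5}, {"rot": [0, 0, 0], "slide": [0, 0, -0.04], "grip": 0.5}, {"rot": [0, 0, 0], "slide": [0, 0, -0.04], "grip": 0.5}, {"rot": [0, 0, 0], "slide": [0, 0, -0.03], "grip": 0.5}, {"rot": [0, 0, 0], "slide": [0, 0, -0.02], "grip": 0.5}, {"rot": [0, 0, 0], "slide": [0, 0, -0.009], "grip": 0.5}, {"rot": [0, 0, 0], "slide": [0, 0, 0], "grip": 0.5}, {"rot": [0, 0, 0], "slide": [0, 0, 0], "grip": 0.5}]'

```text
time: 47.0
ee_pos: [0.5093, 0.2, 0.0329]
eef_rot: [0.707, 0.707, 0.0, 0.0]
ft_force: [0.6, -0.5, -0.6]
width: 0.0641
grip_force: 20.0
```

Emit:
arm_command --steps '[{"rot": [0, 0, 0], "slide": [0, 0, 0], "grip": 0.9}, {"rot": [0, 0, 0], "slide": [0, 0, 0], "grip": 0.9}, {"rot": [0, 0, 0], "slide": [0, 0, 0], "grip": 0.9}, {"rot": [0, 0, 0], "slide": [0, 0, 0], "grip": 0.9}, {"rot": [0, 0, 0], "slide": [0, 0, 0.03], "grip": 0.9}, {"rot": [0, 0, 0], "slide": [0, 0, 0.05], "grip": 0.9}, {"rot": [0, 0, 0], "slide": [0, 0, 0.06], "grip": 0.9}, {"rot": [0, 0, 0], "slide": [0, 0, 0.06], "grip": 0.9}]'

```text
time: 48.0
ee_pos: [0.5088, 0.1998, 0.2346]
eef_rot: [0.707, 0.707, 0.0, 0.0]
ft_force: [1.8, 0.6, 0.5]
width: 0.0785
grip_force: 0.0
```

Emit:
arm_command --steps '[{"rot": [0, 0, 0], "slide": [0.013, -0.05, 0], "grip": 1}, {"rot": [0, 0, 0], "slide": [0.013, -0.05, 0], "grip": 1}, {"rot": [0, 0, 0], "slide": [0.013, -0.05, 0], "grip": 1}, {"rot": [0, 0, 0], "slide": [0.013, -0.05, 0], "grip": 1}, {"rot": [0, 0, 0], "slide": [0.013, -0.05, 0], "grip": 1}, {"rot": [0, 0, 0], "slide": [0.013, -0.055, 0], "grip": 1}, {"rot": [0, 0, 0], "slide": [0, 0, 0], "grip": 1}, {"rot": [0, 0, 0], "slide": [0, 0, 0], "grip": 1}]'

```text
time: 49.0
ee_pos: [0.587, -0.1046, 0.2324]
eef_rot: [0.707, 0.707, 0.0, -0.0]
ft_force: [-0.2, 0.2, 0.6]
width: 0.0868
grip_force: 0.0
```

```bash
python3 -c "
from h import *
onions('wrist',.093);onions('scene',.045);pos()"
```

```text
wrist [243. 155. 311. 221.] [ 0.5879 -0.1022  0.093 ] 0.84
wrist [224.  77. 296. 152.] [ 0.5724 -0.0322  0.093 ] 0.82
wrist [141. 142. 161. 168.] [ 0.4639 -0.0677  0.093 ] 0.64
scene [289. 344. 324. 375.] [ 0.3526 -0.4746  0.045 ] 0.9
scene [280. 193. 303. 217.] [0.6057 0.023  0.045 ] 0.89
scene [300. 206. 321. 229.] [ 0.6227 -0.0603  0.045 ] 0.79
scene [232. 177. 250. 199.] [0.5124 0.1904 0.045 ] 0.56
scene [342. 190. 356. 220.] [ 0.7645 -0.06    0.045 ] 0.35
[ 0.5871 -0.1037  0.2328] [ 0.706  0.708  0.    -0.   ] 49.2
```

Emit:
arm_command --steps '[{"rot": [0, 0, 0], "slide": [0.0005, 0.0015, -0.03], "grip": 0.92}, {"rot": [0, 0, 0], "slide": [0, 0, -0.04], "grip": 0.92}, {"rot": [0, 0, 0], "slide": [0, 0, -0.04], "grip": 0.92}, {"rot": [0, 0, 0], "slide": [0, 0, -0.025], "grip": 0.92}, {"rot": [0, 0, 0], "slide": [0, 0, -0.016], "grip": 0.92}, {"rot": [0, 0, 0], "slide": [0, 0, 0], "grip": 0.92}, {"rot": [0, 0, 0], "slide": [0, 0, 0], "grip": 0.5}, {"rot": [0, 0, 0], "slide": [0, 0, 0], "grip": 0.5}]' --newtons 25

```text
time: 50.2
ee_pos: [0.5882, -0.1036, 0.0828]
eef_rot: [0.707, 0.707, 0.001, 0.001]
ft_force: [-1.3, -0.7, 0.8]
width: 0.0671
grip_force: 0.4
```

Emit:
arm_command --steps '[{"rot": [0, 0, 0], "slide": [0, 0, 0], "grip": 0.5}, {"rot": [0, 0, 0], "slide": [0, 0, 0], "grip": 0.5}, {"rot": [0, 0, 0], "slide": [0, 0, 0], "grip": 0.5}, {"rot": [0, 0, 0], "slide": [0, 0, 0.01], "grip": 0.5}, {"rot": [0, 0, 0], "slide": [0, 0, 0.03], "grip": 0.5}, {"rot": [0, 0, 0], "slide": [0, 0, 0.04], "grip": 0.5}, {"rot": [0, 0, 0], "slide": [0, 0, 0.03], "grip": 0.5}, {"rot": [0, 0, 0], "slide": [0, 0, 0.01], "grip": 0.5}]'

```text
time: 51.2
ee_pos: [0.5883, -0.1037, 0.2038]
eef_rot: [0.707, 0.707, 0.001, 0.001]
ft_force: [-0.2, 0.9, -1.1]
width: 0.0648
grip_force: 25.0
```

Emit:
arm_command --steps '[{"rot": [0, 0, 0], "slide": [-0.003, 0.03, 0], "grip": 0.5}, {"rot": [0, 0, 0], "slide": [0, 0.05, 0], "grip": 0.5}, {"rot": [0, 0, 0], "slide": [0, 0.05, 0], "grip": 0.5}, {"rot": [0, 0, 0], "slide": [0, 0.05, 0], "grip": 0.5}, {"rot": [0, 0, 0], "slide": [0, 0.044, 0], "grip": 0.5}, {"rot": [0, 0, 0], "slide": [0, 0, 0], "grip": 0.5}, {"rot": [0, 0, 0], "slide": [0, 0, -0.03], "grip": 0.5}, {"rot": [0, 0, 0], "slide": [0, 0, -0.03], "grip": 0.5}]'

```text
time: 52.2
ee_pos: [0.5844, 0.1194, 0.1402]
eef_rot: [0.707, 0.707, -0.0, 0.0]
ft_force: [-0.2, -1.0, -1.2]
width: 0.0647
grip_force: 25.0
```

Emit:
arm_command --steps '[{"rot": [0, 0, 0], "slide": [0, 0, -0.04], "grip": 0.5}, {"rot": [0, 0, 0], "slide": [0, 0, -0.04], "grip": 0.5}, {"rot": [0, 0, 0], "slide": [0, 0, -0.02], "grip": 0.5}, {"rot": [0, 0, 0], "slide": [0, 0, -0.009], "grip": 0.5}, {"rot": [0, 0, 0], "slide": [0, 0, 0], "grip": 0.5}, {"rot": [0, 0, 0], "slide": [0, 0, 0], "grip": 0.9}, {"rot": [0, 0, 0], "slide": [0, 0, 0], "grip": 0.9}, {"rot": [0, 0, 0], "slide": [0, 0, 0], "grip": 0.9}]'

```text
time: 53.2
ee_pos: [0.5849, 0.1205, 0.0331]
eef_rot: [0.707, 0.707, 0.0, 0.0]
ft_force: [-0.1, 0.7, 0.2]
width: 0.0775
grip_force: 0.0
```

Emit:
arm_command --steps '[{"rot": [0, 0, 0], "slide": [0, 0, 0.03], "grip": 0.9}, {"rot": [0, 0, 0], "slide": [0, 0, 0.05], "grip": 0.9}, {"rot": [0, 0, 0], "slide": [0, 0, 0.06], "grip": 0.9}, {"rot": [0, 0, 0], "slide": [0, 0, 0.06], "grip": 0.9}, {"rot": [0, 0, 0], "slide": [-0.005, -0.05, 0], "grip": 1}, {"rot": [0, 0, 0], "slide": [-0.005, -0.05, 0], "grip": 1}, {"rot": [0, 0, 0], "slide": [-0.004, -0.052, 0], "grip": 1}, {"rot": [0, 0, 0], "slide": [0, 0, 0], "grip": 1}]'

```text
time: 54.2
ee_pos: [0.5702, -0.037, 0.233]
eef_rot: [0.71, 0.704, -0.001, 0.001]
ft_force: [0.3, 0.0, -0.6]
width: 0.0871
grip_force: 0.0
```

```bash
python3 -c "
from h import *
onions('wrist',.093);onions('scene',.045);pos()"
```

```text
wrist [262.   9. 322.  69.] [0.5854 0.1063 0.093 ] 0.88
wrist [243. 148. 313. 221.] [ 0.5721 -0.0314  0.093 ] 0.82
scene [262. 185. 281. 204.] [0.5809 0.1075 0.045 ] 0.62
scene [289. 343. 319. 374.] [ 0.3495 -0.4698  0.045 ] 0.61
scene [233. 176. 250. 199.] [0.5146 0.191  0.045 ] 0.59
scene [280. 190. 304. 218.] [0.6102 0.0279 0.045 ] 0.59
scene [254. 236. 262. 246.] [ 0.4382 -0.0857  0.045 ] 0.35
[ 0.5707 -0.03    0.2327] [ 0.706  0.708  0.    -0.   ] 54.4
```

Emit:
arm_command --steps '[{"rot": [0, 0, 0], "slide": [0.0005, 0.0005, -0.03], "grip": 1}, {"rot": [0, 0, 0], "slide": [0, 0, -0.04], "grip": 1}, {"rot": [0, 0, 0], "slide": [0, 0, -0.04], "grip": 1}, {"rot": [0, 0, 0], "slide": [0, 0, -0.025], "grip": 1}, {"rot": [0, 0, 0], "slide": [0, 0, -0.016], "grip": 1}, {"rot": [0, 0, 0], "slide": [0, 0, 0], "grip": 1}, {"rot": [0, 0, 0], "slide": [0, 0, 0], "grip": 0.5}, {"rot": [0, 0, 0], "slide": [0, 0, 0], "grip": 0.5}]'

```text
time: 55.4
ee_pos: [0.5718, -0.031, 0.0828]
eef_rot: [0.707, 0.707, 0.001, 0.001]
ft_force: [-0.3, -0.2, 0.3]
width: 0.074
grip_force: 0.0
```

Emit:
arm_command --steps '[{"rot": [0, 0, 0], "slide": [0, 0, 0], "grip": 0.5}, {"rot": [0, 0, 0], "slide": [0, 0, 0], "grip": 0.5}, {"rot": [0, 0, 0], "slide": [0, 0, 0], "grip": 0.5}, {"rot": [0, 0, 0], "slide": [0, 0, 0.01], "grip": 0.5}, {"rot": [0, 0, 0], "slide": [0, 0, 0.03], "grip": 0.5}, {"rot": [0, 0, 0], "slide": [0, 0, 0.04], "grip": 0.5}, {"rot": [0, 0, 0], "slide": [0, 0, 0.03], "grip": 0.5}, {"rot": [0, 0, 0], "slide": [0, 0, 0.01], "grip": 0.5}]'

```text
time: 56.4
ee_pos: [0.5718, -0.0311, 0.2037]
eef_rot: [0.707, 0.707, 0.001, 0.001]
ft_force: [0.6, 0.6, -1.7]
width: 0.0641
grip_force: 25.0
```

Emit:
arm_command --steps '[{"rot": [0, 0, 0], "slide": [-0.02, 0.02, 0], "grip": 0.5}, {"rot": [0, 0, 0], "slide": [-0.034, 0.042, 0], "grip": 0.5}, {"rot": [0, 0, 0], "slide": [-0.034, 0.042, 0], "grip": 0.5}, {"rot": [0, 0, 0], "slide": [-0.034, 0.042, 0], "grip": 0.5}, {"rot": [0, 0, 0], "slide": [0, 0, 0], "grip": 0.5}, {"rot": [0, 0, 0], "slide": [0, 0, -0.02], "grip": 0.5}, {"rot": [0, 0, 0], "slide": [0, 0, -0.04], "grip": 0.5}, {"rot": [0, 0, 0], "slide": [0, 0, -0.04], "grip": 0.5}]'

```text
time: 57.4
ee_pos: [0.449, 0.1141, 0.1]
eef_rot: [0.707, 0.707, -0.0, 0.0]
ft_force: [-0.1, -0.9, -1.5]
width: 0.0647
grip_force: 25.0
```

Emit:
arm_command --steps '[{"rot": [0, 0, 0], "slide": [0, 0, -0.04], "grip": 0.5}, {"rot": [0, 0, 0], "slide": [0, 0, -0.02], "grip": 0.5}, {"rot": [0, 0, 0], "slide": [0, 0, -0.009], "grip": 0.5}, {"rot": [0, 0, 0], "slide": [0, 0, 0], "grip": 0.5}, {"rot": [0, 0, 0], "slide": [0, 0, 0], "grip": 0.5}, {"rot": [0, 0, 0], "slide": [0, 0, 0], "grip": 0.9}, {"rot": [0, 0, 0], "slide": [0, 0, 0], "grip": 0.9}, {"rot": [0, 0, 0], "slide": [0, 0, 0], "grip": 0.9}]'

```text
time: 58.4
ee_pos: [0.4493, 0.1149, 0.0329]
eef_rot: [0.707, 0.707, 0.0, 0.0]
ft_force: [-0.1, -0.5, -0.1]
width: 0.0777
grip_force: 0.0
```

Emit:
arm_command --steps '[{"rot": [0, 0, 0], "slide": [0, 0, 0.03], "grip": 0.9}, {"rot": [0, 0, 0], "slide": [0, 0, 0.05], "grip": 0.9}, {"rot": [0, 0, 0], "slide": [0, 0, 0.06], "grip": 0.9}, {"rot": [0, 0, 10], "slide": [0, 0, 0.06], "grip": 0.5}, {"rot": [0, 0, 10], "slide": [0, -0.04, 0], "grip": 0}, {"rot": [0, 0, 10], "slide": [-0.003, -0.04, 0], "grip": 0}, {"rot": [0, 0, 10], "slide": [-0.003, -0.04, 0], "grip": 0}, {"rot": [0, 0, 10], "slide": [-0.002, -0.028, 0], "grip": 0}]'

```text
time: 59.4
ee_pos: [0.4408, -0.0349, 0.2328]
eef_rot: [0.34, 0.94, 0.0, 0.0]
ft_force: [-0.1, 0.6, 0.9]
width: 0.0361
grip_force: 0.0
```

Emit:
arm_command --steps '[{"rot": [0, 0, 10], "slide": [0, 0, 0], "grip": 0}, {"rot": [0, 0, 10], "slide": [0, 0, 0], "grip": 0}, {"rot": [0, 0, 10], "slide": [0, 0, 0], "grip": 0}, {"rot": [0, 0, 7], "slide": [0, 0, 0], "grip": 0}, {"rot": [0, 0, 0], "slide": [0, 0, 0], "grip": 0}, {"rot": [0, 0, 0], "slide": [0, 0, 0], "grip": 0}, {"rot": [0, 0, 0], "slide": [0, 0, 0], "grip": 0}, {"rot": [0, 0, 0], "slide": [0, 0, 0], "grip": 0}]'

```text
time: 60.4
ee_pos: [0.4411, -0.0331, 0.2327]
eef_rot: [0.027, 1.0, 0.0, -0.0]
ft_force: [0.6, -0.2, -0.4]
width: 0.0006
grip_force: 0.0
```

```bash
python3 -c "
from h import *
onions('wrist',.045);onions('scene',.045);pos()
p=shot('wrist');q=shot('scene')
b=cv2.resize(q['pixels'][170:280,180:326],(560,422))
cv2.imwrite('pics/c10.png',cv2.resize(cv2.cvtColor(np.vstack([p['pixels'],b]),cv2.COLOR_RGB2BGR),(398,598)))"
```

```text
wrist [375. 152. 429. 210.] [0.4494 0.1108 0.045 ] 0.61
wrist [431. 204. 487. 250.] [0.5136 0.1978 0.045 ] 0.59
wrist [392. 256. 423. 306.] [0.5851 0.1303 0.045 ] 0.56
wrist [  2. 123.  12. 164.] [ 0.3621 -0.4082  0.045 ] 0.55
scene [231. 176. 250. 198.] [0.5116 0.1937 0.045 ] 0.73
scene [223. 192. 245. 222.] [0.4474 0.0965 0.045 ] 0.71
scene [291. 344. 322. 375.] [ 0.3525 -0.4753  0.045 ] 0.68
scene [263. 185. 280. 207.] [0.5775 0.0983 0.045 ] 0.54
scene [254. 238. 262. 244.] [ 0.4369 -0.0857  0.045 ] 0.34
[ 0.4411 -0.0331  0.2326] [ 0.026  1.     0.    -0.   ] 60.6
```

View pics/c10.png

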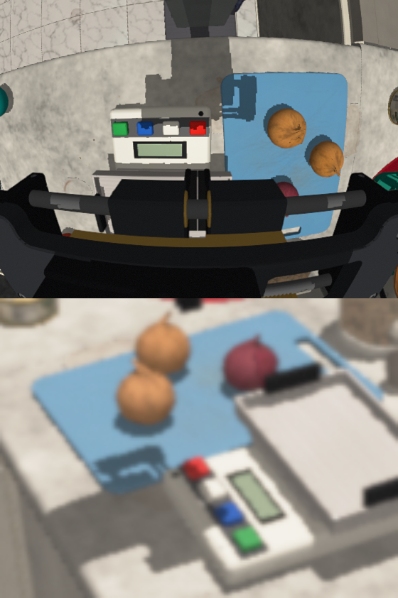

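All three onions are on the board and the pan is empty and square on the scale. Last key: red.

Emit:
arm_command --steps '[{"rot": [0, 0, 0], "slide": [0.001, 0.001, -0.03], "grip": 0}, {"rot": [0, 0, 0], "slide": [0, 0, -0.04], "grip": 0}, {"rot": [0, 0, 0], "slide": [0, 0, -0.04], "grip": 0}, {"rot": [0, 0, 0], "slide": [0, 0, -0.04], "grip": 0}, {"rot": [0, 0, 0], "slide": [0, 0, -0.02], "grip": 0}, {"rot": [0, 0, 0], "slide": [0, 0, -0.01], "grip": 0}, {"rot": [0, 0, 0], "slide": [0, 0, 0], "grip": 0}, {"rot": [0, 0, 0], "slide": [0, 0, 0], "grip": 0}]'

```text
time: 61.7
ee_pos: [0.4428, -0.0321, 0.0536]
eef_rot: [0.026, 1.0, 0.0, 0.001]
ft_force: [0.2, -0.8, -0.4]
width: 0.0003
grip_force: 0.0
```

Emit:
arm_command --steps '[{"rot": [0, 0, 0], "slide": [0, 0, -0.006], "grip": 0}, {"rot": [0, 0, 0], "slide": [0, 0, -0.003], "grip": 0}, {"rot": [0, 0, 0], "slide": [0, 0, -0.0025], "grip": 0}, {"rot": [0, 0, 0], "slide": [0, 0, -0.0005], "grip": 0}, {"rot": [0, 0, 0], "slide": [0, 0, 0], "grip": 0}, {"rot": [0, 0, 0], "slide": [0, 0, 0], "grip": 0}, {"rot": [0, 0, 0], "slide": [0, 0, 0], "grip": 0}, {"rot": [0, 0, 0], "slide": [0, 0, 0], "grip": 0}]'

```text
time: 62.7
ee_pos: [0.4425, -0.0321, 0.0413]
eef_rot: [0.026, 1.0, 0.0, 0.0]
ft_force: [-1.9, -0.6, 8.5]
width: 0.0006
grip_force: 4.4
```

Emit:
arm_command --steps '[{"rot": [0, 0, 0], "slide": [0, 0, 0.02], "grip": 0}, {"rot": [0, 0, 0], "slide": [0, 0, 0.05], "grip": 0}, {"rot": [0, 0, 0], "slide": [0, 0, 0.05], "grip": 0}, {"rot": [0, 0, 0], "slide": [0, 0, 0.05], "grip": 0}, {"rot": [0, 0, 0], "slide": [0, 0, 0], "grip": 0}, {"rot": [0, 0, 0], "slide": [0, 0, 0], "grip": 0}, {"rot": [0, 0, 0], "slide": [0, 0, 0], "grip": 0}, {"rot": [0, 0, 0], "slide": [0, 0, 0], "grip": 0}]'

```text
time: 63.7
ee_pos: [0.4416, -0.0321, 0.2096]
eef_rot: [0.026, 1.0, -0.0, -0.001]
ft_force: [-0.4, -0.3, 0.2]
width: 0.0005
grip_force: 0.0
```

```bash
python3 -c "
from h import *
onions('scene',.045);onions('wrist',.045);p=shot('scene');print(eyes.look_for('weigh_pan',p),panbox(p,.570,-.0995,-.03));pos()
print(order.close_job())"
```

```text
scene [263. 185. 282. 203.] [0.5844 0.1059 0.045 ] 0.8
scene [292. 342. 321. 376.] [ 0.3534 -0.4732  0.045 ] 0.75
scene [230. 179. 249. 199.] [0.5075 0.1867 0.045 ] 0.71
scene [223. 192. 245. 218.] [0.4506 0.1079 0.045 ] 0.67
scene [322. 178. 332. 206.] [0.7451 0.0336 0.045 ] 0.2
wrist [398. 262. 422. 314.] [0.5823 0.127  0.045 ] 0.84
wrist [381. 156. 439. 217.] [0.4512 0.1127 0.045 ] 0.58
[{'bbox': [267.5, 193.2, 345.4, 258.0], 'conf': 0.79}, {'bbox': [244.7, 227.2, 258.9, 235.1], 'conf': 0.5}] (array([263., 192.]), array([346., 257.]))
[ 0.442  -0.0321  0.2105] [ 0.026  1.     0.    -0.   ] 64.0
the job is handed in; nothing more can be done
None
```

I handed the job in at about 64 s with every step done in order: all three onions rest on the chopping board, the empty pan is square on the platform, and each key press went fully down; the judge's result was not shown.

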